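# Clear the cutting plate into a scrap drawer whose catch may be on

## Robot

A 6-joint arm with a two-finger parallel gripper is mounted at the origin on the work surface. World frame = base frame: x ahead of the robot, y to its left, z up, the work surface at z = 0. Lengths are in m, angles in rad, forces in N, time in s.
With the tool pointing down it reaches from about 0.25 to 0.775 m from the base axis. Payload 4 kg.
Tool frame: the origin (TCP) lies midway between the tips of the shut fingers; the grasp point (between the pads) lies 19 mm behind it (robot.pinch_z is the distance from the TCP to the grasp point, in m); x points along the fingers, y is the direction in which the jaws open and shut, and the axes are right-handed (so a half turn about x gives the same grasp; the last joint's range is limited). The gripper opens to 94 mm and grips with 3 to 60 N. Pads are 16 mm wide; open, the fingers measure 119 mm over their backs; the gripper's body (75 mm by 177 mm) begins 78 mm behind the grasp point.
Start: joints at [-1.326, 0.087, 1.371, -0, 1.684, -0.103], TCP at [0.187, -0.517, 0.206] pointing down, gripper open.
Joint ranges: [-3.1, 3.1], [-0.76, 2.03], [0.27, 2.55], [-1.08, 4.22], [0.17, 2.65], [-2.57, 2.57]. Speed limits (rad/s): [2.79, 2.79, 3.14, 3.14, 3.14, 3.14].

## Interface

Orientations are given as [roll, pitch, yaw] about the fixed x, y, z axes, in that order (R = Rz(yaw) Ry(pitch) Rx(roll)).
In Python, from bench import robot, imaging gives the robot as it stands. The module is installed in compiled form; this text tells all that it offers.
- The arm moves only by the tool drive_tool, never from a script. Its argument "commands" is a list that holds one entry, the list of rows, each a list of 4 numbers: the shift along the tool's x, y, z as a fraction of full scale, then the turn about the tool's x as a fraction of full scale. A call has 1 to 20 rows; each row shifts and turns the commanded pose from where the row before left it, along the tool's axes as they then stand; what a row does not reach is not made up. Full scale, the value 1, is 0.25 m for a shift and 360 degrees for a turn. A row lasts 1/10 s, in which the tool goes at most 50 mm and 8.59 degrees, less where a joint would pass 70% of its speed; a pose out of reach is approached as far as the arm can. A call with a number of a shift or a turn outside -1 to 1 is refused whole. A call with a gripper value outside its range is refused whole. "grip" is the opening, from 0 (shut) to 1 (fully open), set as the call begins (left out, the last holds). The fingers move at their own pace and stop on an object; the grip force is fixed at half the most. Time passes only in rows, so rows that do not move let the fingers close. It gives the time, the measured TCP pose, the force and the opening at its end, in the units of the state.
- robot.get_obs(): the state, without advancing time (a new reading comes with each control period).
- imaging.snapshot(name): name is "scene" or "top" or "wrist"; returns a dict with "pixels" (420x560x3 uint8, red, green, blue), "z_map" (420x560 float32, m along the optical axis (not along the pixel's ray), 0 where there is no reading), "mtx" (3x3 intrinsics, pixels), "k1" (the pictures are not rectified: a ray, as slopes to the right and down, at radius r is drawn at 1 + k1 r^2 times it, then the intrinsics apply), "extrinsics" (4x4, takes a point from world to camera coordinates). Camera axes: x right, y up, looking along -z (the intrinsics and any distortion apply to the point x, -y, -z); pixel columns grow to the right and rows downward; lengths in m; the calibration is good to about 2 mm. A picture is of the moment at which its call begins.
- robot.close_job(): hands the job in, once; it reports no verdict.
The state is a dict: "time": time; "joint_positions": joint angles; "qvel": joint speeds; "joint_torque": joint torques, N m; "tool_pos": TCP position; "ee_rot": TCP orientation; "wrist_force": force on the tool from outside, world axes, zero at the start; "wrist_torque": the same for the moment, N m; "width": finger opening in m.
Only numpy, scipy, OpenCV 4.12 (cv2) and the standard library are available. Lean on these libraries where they do the work, as an engineer would, in place of code of your own. Each camera call takes 0.05 s, during which the arm holds its last target.

## Task

Clear up the cutting stand: try the scrap drawer first by its post, and only if its catch holds it, leave it pulled out against the catch and press the treadle down to its stop to knock the catch off (never tread with the drawer fully home or already open). With the drawer drawn well out, put the square-tube offcuts lying on the bench into it and sweep all the chips off the plate into it with the scraper block, not with the fingers. Then stand the scraper upright on its rubber mat, push the drawer fully home with everything in it, and leave the other things on the bench where they are.

Things in the scene. Friction and masses are not known exactly. Their poses are not given: they have to be found in the camera images.
- stand: Fixed green steel cutting stand, 210 mm (x) x 220 mm (y), at a different place and yaw each time; plate, drawer and treadle move with it. Origin: centre of its underside, on the bench. Its axes: z up, -y towards the plate's open edge and the way the drawer opens, +y towards the treadle.
- plate_centre (a point): Centre of the steel plate's top face, 95 mm above the bench; axes as the stand's. Dark fences 12 mm high run along its two sides (inner faces at x = +-85 mm) and its +y end (inner face at y = +102 mm); the -y edge (y = -110 mm) is open, right above the drawer when that is out.
- drawer (a joint): How far the grey scrap drawer under the plate is out, m: 0 fully home, 0.14 at its stop. It slides along the stand's -y with about 2.5 N of friction and stays where left. A hidden catch may or may not hold it (about one start in two; nothing shows which): a held drawer comes out only about 8 mm and stops dead; a free one comes all the way.
- drawer_floor (a point): Centre of the drawer's inner floor, 12 mm above the bench; moves with the drawer; axes as the stand's. Inside 180 mm (x) x 162 mm (y), walls 63 mm high, 4 mm thick. Shut, it lies 20 mm to -y of the plate's centre; fully out, 160 mm, and then the part between its front wall and the plate's edge (131 mm) is open above.
- drawer_pull (a point): Grip point of the drawer's pull: an upright square steel post, 20 x 20 mm, sides along the drawer's axes, its axis 42 mm in front (-y) of the drawer's front face. The point lies on its axis, 105 mm above the bench, 17 mm below the post's top; the post can be pinched from above and moves with the drawer.
- treadle (a joint): Angle of the hinged spring treadle at the stand's +y end, rad: 0 up (at rest), 0.38 down at its stop; it springs back when let go. Pressed to its stop it knocks the drawer's catch off for good (the catch lets go from about 0.3 rad on). Holding it down takes about 10 N at its pad.
- treadle_pad (a point): Middle of the top of the treadle's ribbed steel pad (60 mm in the stand's x, 55 mm in y), 67 mm above the bench at rest, 78 mm to +y of the hinge (the hinge is level, along the stand's x); it goes down about 29 mm. Press from above.
- scraper_grip (a point): Centre of the wooden grip on top of the scraper block, 50 mm above the block's underside. The block: a steel foot 112 mm (its x) x 34 mm (y) x 30 mm high, with a grip 56 mm (x) x 24 mm (y) x 40 mm high on it; 70 mm tall in all, 0.3 kg. It starts upright on its rubber mat. Axes: x, y level, z up.
- mat: The scraper's fixed black rubber mat, 150 mm (x) x 180 mm (y), 3 mm thick; origin at the centre of its underside, on the bench.
- offcut0_c (a point): Centre of an offcut of square steel tube, 40 mm long (its x), 28 x 28 mm in section, 0.09 kg, lying on the bench at the start. Two or three offcuts are there; None if absent.
- offcut1_c (a point): Centre of an offcut of square steel tube, 40 mm long (its x), 28 x 28 mm in section, 0.09 kg, lying on the bench at the start. Two or three offcuts are there; None if absent.
- offcut2_c (a point): Centre of an offcut of square steel tube, 40 mm long (its x), 28 x 28 mm in section, 0.09 kg, lying on the bench at the start. Two or three offcuts are there; None if absent.
- chip0_c (a point): Centre of a small loose dark steel chip on the plate, 24 x 16 mm, 9 mm thick. Four to eight chips are there; None if absent.
- chip1_c (a point): Centre of a small loose dark steel chip on the plate, a round slug 20 mm across, 9 mm thick. Four to eight chips are there; None if absent.
- chip2_c (a point): Centre of a small loose dark steel chip on the plate, 24 x 16 mm, 9 mm thick. Four to eight chips are there; None if absent.
- chip3_c (a point): Centre of a small loose dark steel chip on the plate, a round slug 20 mm across, 9 mm thick. Four to eight chips are there; None if absent.
- chip4_c (a point): Centre of a small loose dark steel chip on the plate, 24 x 16 mm, 9 mm thick. Four to eight chips are there; None if absent.
- chip5_c (a point): Centre of a small loose dark steel chip on the plate, a round slug 20 mm across, 9 mm thick. Four to eight chips are there; None if absent.
- chip6_c (a point): Centre of a small loose dark steel chip on the plate, 24 x 16 mm, 9 mm thick. Four to eight chips are there; None if absent.
- chip7_c (a point): Centre of a small loose dark steel chip on the plate, a round slug 20 mm across, 9 mm thick. Four to eight chips are there; None if absent.
- tin: Bystander, not part of the job: a blue tin with a steel lid, 64 mm across and 75 mm tall.
- magnet: Bystander, not part of the job: a 60 x 60 x 18 mm red welding magnet.
Mind the look-alikes: they are no part of the job. What is shaped like the part that bears offcut1_c but brown is not meant. Several things look just like the mat: the one meant starts farthest from the robot's base.

How it is judged:
By the outcome, as a careful person would: the job done as asked, in the order asked, and still so for the second after the job is handed in, with the robot touching nothing.
Of offcut0, offcut1, offcut2 only 2 to 3 are there at a start; the rules pass over those that are not, and their reading is None.
Of chip0, chip1, chip2, chip3, chip4, chip5, chip6, chip7 only 4 to 8 are there at a start; the rules pass over those that are not, and their reading is None.
At some moment in a run one of offcut0, offcut1, offcut2, scraper may be knocked a few centimetres aside while the robot is not near it.
It also fails if it takes over 210 s, if anything falls off the work surface, if the arm or the gripper's body presses on something with over 40 N, if the wrist force passes 120 N, or if a joint passes its speed limit or range.

## Working session

There is one attempt and no reset: what is moved stays moved. The work goes in short steps, Python scripts to look and compute and a tool call to move; the robot and the scene stay as the last step left them, time stands still between calls to the robot, and variables do not carry over. Pictures are saved under pics/ and viewed, and the job is handed in when it is done.

Besides the shell and the picture viewer there is one more tool, called as a command line: name --argument value ..., lists and objects as JSON in quotes. drive_tool: Moves the arm, as the interface text tells. Shift numbers are shares of 0.25 m and turn numbers shares of 360 degrees, none past 1 either way. Its arguments: {"type":"object","properties":{"commands":{"type":"array","items":{"type":"array","items":{"type":"array","items":{"type":"number","minimum":-1,"maximum":1}}}},"grip":{"type":"number"}},"required":["commands"]}

```bash
mkdir -p pics; cat > h.py <<'E'
import numpy as np, cv2
from bench import robot, imaging
def snap(n,f=None):
    s=imaging.snapshot(n)
    if f: cv2.imwrite('pics/'+f+'.png',cv2.cvtColor(s['pixels'],cv2.COLOR_RGB2BGR))
    return s
def world(s):
    """per pixel world points from z_map"""
    K=s['mtx'];k1=s['k1'];E=s['extrinsics']
    h,w=s['z_map'].shape
    u,v=np.meshgrid(np.arange(w),np.arange(h))
    x,y=und(s,u,v)
    z=s['z_map']
    P=np.stack([x*z,-y*z,-z],-1)
    R=E[:3,:3];t=E[:3,3]
    W=(P-t)@R
    W[z==0]=np.nan
    return W
def und(s,u,v):
    K=s['mtx'];k1=s['k1']
    xd=(np.asarray(u,float)-K[0,2])/K[0,0];yd=(np.asarray(v,float)-K[1,2])/K[1,1]
    x,y=xd.copy(),yd.copy()
    for _ in range(20):
        f=1+k1*(x*x+y*y);x=xd/f;y=yd/f
    return x,y
def ray(s,u,v,zp):
    x,y=und(s,u,v)
    E=s['extrinsics'];R=E[:3,:3];t=E[:3,3]
    C=-R.T@t
    d=np.stack([x,-y,-np.ones_like(x)],-1)@R
    k=(zp-C[2])/d[...,2]
    return C+d*k[...,None]
def proj(s,P):
    E=s['extrinsics'];K=s['mtx']
    p=np.asarray(P)@E[:3,:3].T+E[:3,3]
    x=p[...,0]/-p[...,2];y=-p[...,1]/-p[...,2]
    f=1+s['k1']*(x*x+y*y)
    return np.stack([K[0,0]*x*f+K[0,2],K[1,1]*y*f+K[1,2]],-1)
def st():
    o=robot.get_obs()
    for k in ('time','tool_pos','ee_rot','wrist_force','width','joint_positions'): print(k,np.round(o[k],4))
    return o
E
python3 - <<'E'
from h import *
o=st()
for n in ('scene','top','wrist'):
    s=snap(n,n+'0'); print(n,s['mtx'].tolist(),s['k1']);print(np.round(s['extrinsics'],3))
print(robot.pinch_z)
E
```

```text
time 0.0
tool_pos [ 0.1873 -0.5165  0.2043]
ee_rot [-1.6808  1.5686  1.8086]
wrist_force [ 0.406   0.5553 -0.5402]
width 0.0941
joint_positions [-1.3261  0.0879  1.3723  0.      1.6836 -0.1031]
scene [[451.0614450039911, 0.0, 277.4651471712746], [0.0, 451.0614450039911, 210.71494410957828], [0.0, 0.0, 1.0]] -0.13538550078082429
[[ 8.100e-01  5.870e-01 -1.000e-03 -3.460e-01]
 [-4.560e-01  6.300e-01  6.290e-01  1.820e-01]
 [ 3.690e-01 -5.090e-01  7.780e-01 -1.308e+00]
 [ 0.000e+00  0.000e+00  0.000e+00  1.000e+00]]
top [[498.09580836798517, 0.0, 282.5215551452539], [0.0, 498.09580836798517, 212.18556298808193], [0.0, 0.0, 1.0]] -0.0080799422004049
[[-0.002 -1.    -0.01  -0.046]
 [ 0.995 -0.003  0.096 -0.449]
 [-0.096 -0.01   0.995 -1.204]
 [ 0.     0.     0.     1.   ]]
wrist [[308.0461326612399, 0.0, 280.0293912602628], [0.0, 308.0461326612399, 211.1814177230534], [0.0, 0.0, 1.0]] 0.001921811643913857
[[ 0.341 -0.94  -0.002 -0.549]
 [ 0.902  0.327 -0.282  0.029]
 [ 0.266  0.095  0.959 -0.391]
 [ 0.     0.     0.     1.   ]]
0.0188
```

View pics/scene0.png

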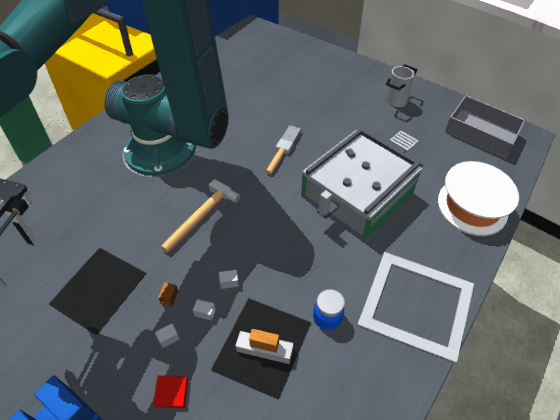

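View pics/top0.png

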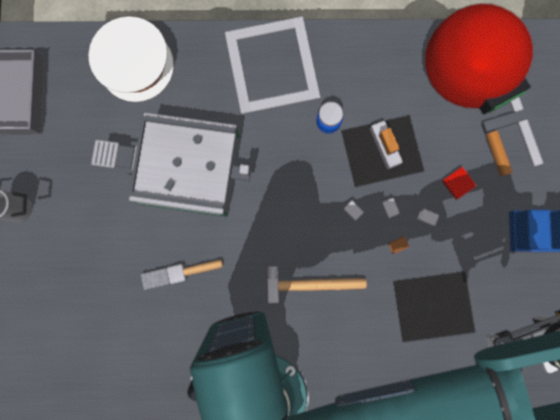

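View pics/wrist0.png

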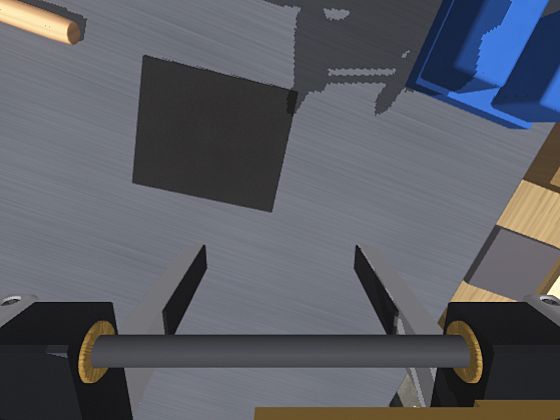

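The scene picture shows the stand around (362,180), its post at (325,203), the scraper on a black mat at (263,343), three grey offcuts at (229,279), (204,310) and (167,336), and the brown look-alike at (168,293). In the top view these are the stand (185,163), post (244,170), treadle (105,153), scraper and mat (385,145), and grey offcuts (353,210), (391,207) and (429,217). The brown one is at (399,244), the near decoy mat at (434,306), and there are four chips on the plate. Next I measure positions.

```bash
cat > m.py <<'E'
from h import *
def comps(mask,W,mina=15):
    n,l,stt,c=cv2.connectedComponentsWithStats(mask.astype(np.uint8))
    for i in range(1,n):
        if stt[i,4]<mina: continue
        pts=W[l==i]; 
        m=np.nanmedian(pts,0)
        r=cv2.minAreaRect((pts[~np.isnan(pts[:,0])][:,:2]*1000).astype(np.float32))
        print(np.round(c[i]),stt[i,4],np.round(m,4),'rect c',np.round(r[0],1),np.round(r[1],1),round(r[2],1))
E
python3 - <<'E'
from m import *
s=snap('top');W=world(s);z=W[...,2];p=s['pixels'].astype(int)
for a in ((185,163),(244,170),(105,153),(385,145),(353,210),(391,207),(429,217),(399,244),(434,306),(330,115)):
    print(a,np.round(W[a[1],a[0]],4),p[a[1],a[0]])
reg=np.zeros(z.shape,bool);reg[90:230,60:270]=1
print('plate');comps(reg&(abs(z-0.095)<0.004),W,300)
print('fence');comps(reg&(abs(z-0.107)<0.003),W,30)
print('above');comps(reg&(z>0.113),W)
print('treadle');comps(reg&(abs(z-0.067)<0.008),W,30)
reg=np.zeros(z.shape,bool);reg[100:260,330:450]=1
print('offcuts');comps(reg&(abs(z-0.028)<0.006),W)
print('70');comps(reg&(abs(z-0.07)<0.006),W)
gx=cv2.cvtColor(s['pixels'],cv2.COLOR_RGB2HSV)
blk=(p.max(-1)<45)
print('black');comps(reg&blk,W,200)
bl=cv2.resize(s['pixels'][90:260,60:460],None,fx=2,fy=2,interpolation=cv2.INTER_CUBIC);cv2.imwrite('pics/top_c.png',bl[...,::-1])
E
```

```text
(185, 163) [0.558  0.1798 0.0952] [190 187 195]
(244, 170) [0.5356 0.039  0.1237] [193 191 199]
(105, 153) [0.5888 0.3793 0.0671] [177 176 183]
(385, 145) [ 0.6067 -0.2948  0.0618] [96 66 37]
(353, 210) [ 0.4532 -0.2201  0.0268] [129 126 132]
(391, 207) [ 0.4603 -0.3131  0.0268] [128 126 132]
(429, 217) [ 0.4351 -0.4041  0.0309] [126 124 129]
(399, 244) [ 0.3697 -0.3294  0.0315] [98 66 44]
(434, 306) [ 0.2189 -0.4172  0.0049] [51 50 50]
(330, 115) [ 0.6764 -0.162   0.0781] [194 193 200]
plate
[184. 162.] 5778 [0.56   0.1814 0.0954] rect c [559.6 182.2] [214.5 170.3] 81.8
[176. 205.] 409 [0.4594 0.1973 0.095 ] rect c [460.1 199.7] [220.5  15. ] 83.0
fence
[170. 160.] 944 [0.5749 0.2221 0.1072] rect c [559.2 185.9] [220.8 191.2] 81.7
[176. 162.] 35 [0.5583 0.1986 0.1055] rect c [559.  199.2] [19.2 16.4] 44.9
[209. 166.] 30 [0.5485 0.1219 0.1058] rect c [549.2 122.2] [13.9 17.9] 65.2
[169. 185.] 40 [0.5033 0.2141 0.1057] rect c [505.3 214. ] [16.  22.3] 60.4
above
[244. 169.] 81 [0.537  0.0392 0.1224] rect c [537.6  40. ] [19.6 19.9] 80.2
treadle
[113. 155.] 1011 [0.5838 0.3597 0.0668] rect c [585.1 358.5] [104.3  76.5] 80.3
[236. 174.] 121 [0.5374 0.0658 0.0614] rect c [539.8  55.3] [50.3 29.9] 82.4
offcuts
[385. 146.] 233 [ 0.6058 -0.297   0.032 ] rect c [ 616.6 -303.9] [112.8  35.9] 21.6
[390. 208.] 198 [ 0.4576 -0.3107  0.0289] rect c [ 458.  -311.6] [39.5 28.5] 22.1
[353. 211.] 192 [ 0.4518 -0.2209  0.0288] rect c [ 451.7 -221. ] [38.2 29.2] 44.1
[429. 217.] 199 [ 0.4351 -0.404   0.0284] rect c [ 434.9 -404.3] [41.1 29.3] 66.7
[399. 245.] 194 [ 0.3674 -0.3306  0.0284] rect c [ 367.8 -331.2] [28.2 40.3] 22.7
70
[335. 115.] 118 [ 0.6752 -0.1741  0.0745] rect c [ 680.1 -176.7] [29.  55.1] 89.4
[389. 141.] 210 [ 0.6147 -0.3035  0.0729] rect c [ 616.2 -304.5] [56.1 25.9] 21.0
black
```

View pics/top_c.png

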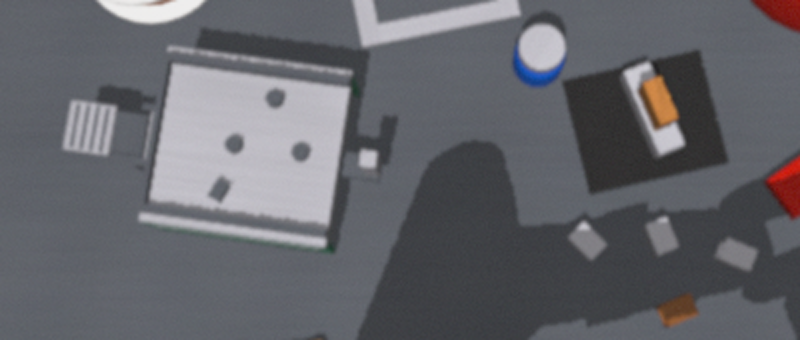

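```bash
cat >> h.py <<'E'
from scipy.spatial.transform import Rotation as Ro
def Rt(o): return Ro.from_euler('xyz',o['ee_rot']).as_matrix()
def yaw(o):
    R=Rt(o);return np.degrees(np.arctan2(R[1,1],R[0,1]))
def plan(p,ang=None,o=None):
    """p target TCP, ang world angle of tool y axis (deg, mod 180)"""
    o=o or robot.get_obs(); R=Rt(o); y0=yaw(o); q=o['joint_positions']
    d=np.asarray(p)-o['tool_pos']
    # shift in present tool axes
    print('t',round(o['time'],2),'tcp',np.round(o['tool_pos'],4),'yaw',round(y0,1),'q6',round(q[5],2),'F',np.round(o['wrist_force'],1),'w',round(o['width'],4),'tiltz',np.round(R[:,0],3))
    sh=R.T@d/0.25
    print(' shift first, then turn:',np.round(sh,3),'rows>=',np.ceil(np.abs(sh).max()/0.18))
    if ang is not None:
        c=y0-np.degrees(q[0])+np.degrees(q[5])
        q1=np.arctan2(p[1],p[0])
        for k in (-1,0,1,2,-2):
            a=ang+180*k; q6=np.degrees(q1)+c-a
            if abs(q6)<145: 
                t=-(a-y0)
                R2=R@Ro.from_euler('x',t,degrees=True).as_matrix()
                print(' ang',round(a,1),'turn',round(t,1),'share',round(t/360,4),'rows',np.ceil(abs(t)/8.5),'q6end',round(np.radians(q6),2),'| turn first then shift',np.round(R2.T@d/0.25,3))
E
python3 - <<'E'
from h import *
ex=np.array([.9895,-.144]);ey=np.array([.144,.9895])
plan([0.5376,0.040,0.17],-8.3)
E
```

```text
t 0.2 tcp [ 0.1874 -0.5167  0.2047] yaw -70.1 q6 -0.1 F [ 0.2 -0.3  0.6] w 0.0943 tiltz [-0.     0.001 -1.   ]
 shift first, then turn: [ 0.141 -1.616 -2.076] rows>= 12.0
 ang -8.3 turn -61.8 share -0.1716 rows 8.0 q6end 0.22 | turn first then shift [ 0.141  1.065 -2.406]
```

drive_tool --commands '[[[0,0,0,-0.02145],[0,0,0,-0.02145],[0,0,0,-0.02145],[0,0,0,-0.02145],[0,0,0,-0.02145],[0,0,0,-0.02145],[0,0,0,-0.02145],[0,0,0,-0.02145],[0,0,0,0]]]' --grip 0.65

```text
time: 1.1
tool_pos: [0.1874, -0.517, 0.2052]
ee_rot: [-2.71, 1.57, 1.858]
wrist_force: [-0.4, -0.8, 0.0]
width: 0.0612
```

drive_tool --commands '[[[0,0.035,-0.08,0],[0,0.07,-0.16,0],[0,0.07,-0.16,0],[0,0.07,-0.16,0],[0,0.07,-0.16,0],[0,0.07,-0.16,0],[0,0.07,-0.16,0],[0,0.07,-0.16,0],[0,0.07,-0.16,0],[0,0.07,-0.16,0],[0,0.07,-0.16,0],[0,0.07,-0.16,0],[0,0.07,-0.16,0],[0,0.07,-0.16,0],[0,0.07,-0.16,0],[0,0.035,-0.08,0],[0,0,0,0],[0,0,0,0]]]'

```text
time: 2.9
tool_pos: [0.5335, 0.0387, 0.2051]
ee_rot: [-0.835, 1.569, -2.551]
wrist_force: [0.2, -0.6, -0.0]
width: 0.061
```

```bash
python3 - <<'E'
from h import *
from m import comps
s=snap('scene','scene1');W=world(s);z=W[...,2]
snap('wrist','wrist1')
plan([0.5376,0.040,0.15],-8.3)
E
```

```text
t 3.0 tcp [0.5333 0.0377 0.2055] yaw -8.4 q6 0.11 F [-0.4 -1.1 -0.3] w 0.0612 tiltz [-0.    -0.001 -1.   ]
 shift first, then turn: [ 0.222  0.016 -0.012] rows>= 2.0
 ang -8.3 turn -0.1 share -0.0004 rows 1.0 q6end 0.22 | turn first then shift [ 0.222  0.016 -0.012]
```

View pics/wrist1.png

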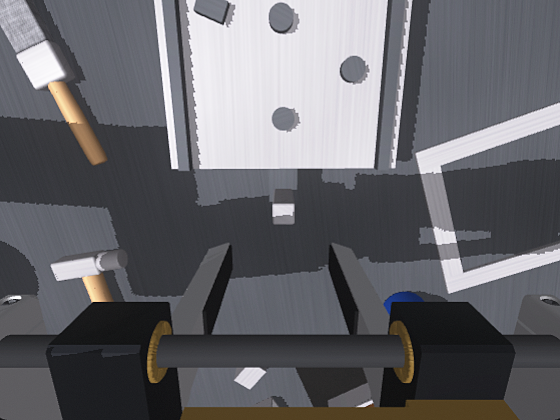

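drive_tool --commands '[[[0.1,0.016,-0.012,0],[0.1,0,0,0],[0,0,0,0]]]'

```text
time: 3.3
tool_pos: [0.5353, 0.0399, 0.1517]
ee_rot: [-1.4, 1.563, -3.118]
wrist_force: [-0.4, 0.4, -0.6]
width: 0.0612
```

```bash
python3 - <<'E'
from h import *
s=snap('scene','scene2');W=world(s);z=W[...,2]
m=(z>0.112)&(abs(W[...,0]-.5376)<.03)&(abs(W[...,1]-.04)<.03)
print(m.sum(), np.nanmean(W[m],0))
plan([0.5376,0.040,0.086],-8.3)
cv2.imwrite('pics/s2c.png',cv2.resize(s['pixels'][120:270,230:450],None,fx=3,fy=3)[...,::-1])
E
```

```text
2041 [0.54766356 0.02843168 0.39804952]
t 3.35 tcp [0.5365 0.04   0.1539] yaw -8.4 q6 0.12 F [-0.3  0.2  0.6] w 0.0611 tiltz [-0.004 -0.    -1.   ]
 shift first, then turn: [ 0.272  0.005 -0.001] rows>= 2.0
 ang -8.3 turn -0.1 share -0.0004 rows 1.0 q6end 0.22 | turn first then shift [ 0.272  0.005 -0.001]
```

View pics/s2c.png

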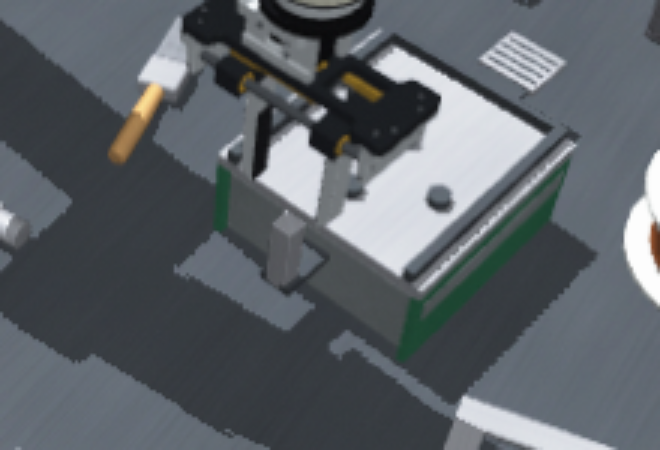

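```bash
python3 - <<'E'
from h import *
s=snap('wrist');W=world(s);z=W[...,2]
m=(abs(z-.122)<.006)&(abs(W[...,0]-.5376)<.04)&(abs(W[...,1]-.04)<.04)
r=cv2.minAreaRect((W[m][:,:2]*1000).astype(np.float32));print(m.sum(),r)
E
```

```text
709 ((536.5482177734375, 40.286521911621094), (19.512046813964844, 20.01936149597168), 82.56370544433594)
```

drive_tool --commands '[[[0.09,0.004,0,0],[0.09,0,0,0],[0.08,0,0,0],[0,0,0,0]]]'

```text
time: 3.8
tool_pos: [0.5379, 0.0405, 0.0893]
ee_rot: [-1.373, 1.568, -3.09]
wrist_force: [-0.6, 0.3, 0.3]
width: 0.0613
```

drive_tool --commands '[[[0,0,0,0],[0,0,0,0],[0,0,0,0],[0,0,0,0],[0,0,0,0]]]' --grip 0

```text
time: 4.3
tool_pos: [0.539, 0.041, 0.0911]
ee_rot: [-1.332, 1.571, -3.048]
wrist_force: [-9.8, 1.0, 6.6]
width: 0.0247
```

drive_tool --commands '[[[0,0,0,0],[0,0,0,0],[0,0,0,0]]]'

```text
time: 4.6
tool_pos: [0.5366, 0.0414, 0.091]
ee_rot: [-1.492, 1.565, 3.076]
wrist_force: [-8.5, 0.7, 5.3]
width: 0.0199
```

```bash
python3 - <<'E'
from h import *
plan([0.5376,0.040,0.086],-8.3)
E
```

```text
t 4.6 tcp [0.5366 0.0414 0.091 ] yaw -8.3 q6 0.12 F [-8.5  0.7  5.3] w 0.0199 tiltz [-0.005  0.    -1.   ]
 shift first, then turn: [0.02  0.005 0.005] rows>= 1.0
 ang -8.3 turn 0.0 share 0.0001 rows 1.0 q6end 0.22 | turn first then shift [0.02  0.005 0.005]
```

drive_tool --commands '[[[0,-0.005,0.012,0],[0,0,0.012,0],[0,0,0.012,0],[0,0,0.012,0],[0,0,0,0]]]'

```text
time: 5.1
tool_pos: [0.535, 0.0296, 0.091]
ee_rot: [-1.742, 1.568, 2.826]
wrist_force: [-4.9, 1.4, 4.7]
width: 0.02
```

drive_tool --commands '[[[0,0,0.012,0],[0,0,0.012,0],[0,0,0,0]]]'

```text
time: 5.4
tool_pos: [0.5341, 0.0237, 0.091]
ee_rot: [-1.741, 1.568, 2.827]
wrist_force: [-5.5, 2.4, 4.0]
width: 0.0196
```

```bash
python3 - <<'E'
from h import *
s=snap('scene');print(robot.get_obs()['wrist_force'],robot.get_obs()['tool_pos'])
cv2.imwrite('pics/s3c.png',cv2.resize(s['pixels'][120:270,230:450],None,fx=3,fy=3)[...,::-1])
E
```

```text
[-4.4997144   1.09732591  5.26873829] [0.53412264 0.0237131  0.09103198]
```

View pics/s3c.png

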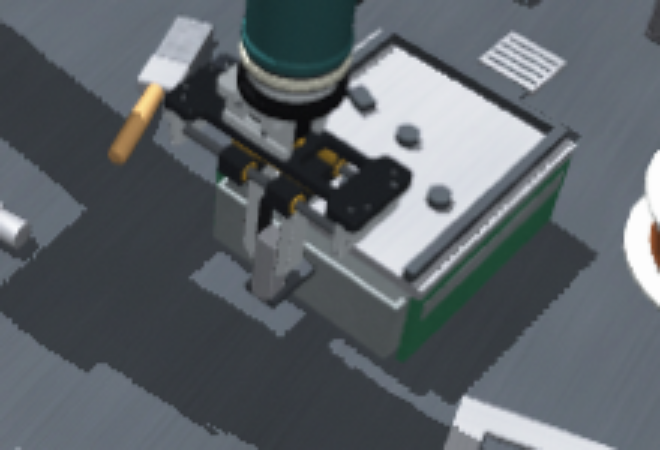

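The drawer has come out about 17 mm, past the 8 mm catch point, with very little force. It is free, so there is no treading. I keep pulling.

drive_tool --commands '[[[0,0,0.015,0],[0,0,0.025,0],[0,0,0.03,0],[0,0,0.03,0],[0,0,0.03,0],[0,0,0.03,0],[0,0,0.03,0],[0,0,0.03,0],[0,0,0.03,0],[0,0,0.03,0],[0,0,0.03,0],[0,0,0.03,0],[0,0,0.03,0],[0,0,0.03,0],[0,0,0.03,0],[0,0,0.03,0],[0,0,0.03,0],[0,0,0,0],[0,0,0,0]]]'

```text
time: 7.35
tool_pos: [0.5168, -0.0973, 0.091]
ee_rot: [-2.081, 1.568, 2.486]
wrist_force: [-3.6, 3.1, 4.5]
width: 0.02
```

```bash
python3 - <<'E'
from h import *
s=snap('scene','s4');plan([.5174,-.0985,.086],-8.3)
E
```

```text
t 7.4 tcp [ 0.5167 -0.0972  0.091 ] yaw -8.3 q6 -0.15 F [-4.7  2.5  4.5] w 0.0197 tiltz [-0.002  0.001 -1.   ]
 shift first, then turn: [0.02  0.003 0.005] rows>= 1.0
 ang -8.3 turn 0.0 share 0.0 rows 1.0 q6end -0.04 | turn first then shift [0.02  0.003 0.005]
```

View pics/s4.png

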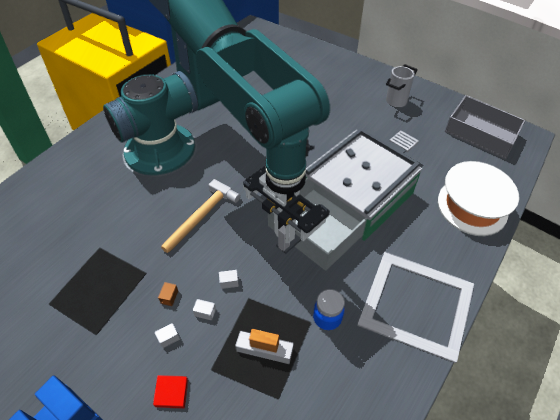

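drive_tool --commands '[[[0,0,0,0],[0,0,0,0],[0,0,0,0],[-0.05,0,0,0],[-0.12,0,0,0],[-0.16,0,0,0],[-0.16,0,0,0],[0,0,0,0]]]' --grip 0.6

```text
time: 8.2
tool_pos: [0.521, -0.0989, 0.2215]
ee_rot: [1.412, 1.556, -0.303]
wrist_force: [0.4, -0.7, 0.5]
width: 0.0565
```

```bash
cat > off.py <<'E'
from m import *
def rects(s,W,lo,hi,box,mina=60):
    z=W[...,2];x0,x1,y0,y1=box
    m=(z>lo)&(z<hi)&(W[...,0]>x0)&(W[...,0]<x1)&(W[...,1]>y0)&(W[...,1]<y1)
    n,l,stt,c=cv2.connectedComponentsWithStats(m.astype(np.uint8))
    for i in range(1,n):
        if stt[i,4]<mina: continue
        P=W[l==i];r=cv2.minAreaRect((P[:,:2]*1000).astype(np.float32))
        b=cv2.boxPoints(r);e=b[1]-b[0];f=b[2]-b[1];L=e if np.hypot(*e)>np.hypot(*f) else f
        print('px',np.round(c[i]),'c',np.round(r[0],1),'size',np.round(r[1],1),'long ang',round(np.degrees(np.arctan2(L[1],L[0]))%180,1),'z',round(np.median(P[:,2]),4),'col',s['pixels'][l==i].mean(0).round())
E
python3 - <<'E'
from off import *
s=snap('top','top5');W=world(s)
print('off');rects(s,W,.024,.034,(.3,.55,-.5,-.15))
print('post');rects(s,W,.112,.135,(.45,.57,-.14,-.05),30)
print('scr');rects(s,W,.066,.08,(.5,.7,-.45,-.1))
E
```

```text
off
px [391. 208.] c [ 457.8 -311.5] size [39.4 29.3] long ang 22.3 z 0.0285 col [180. 178. 186.]
px [353. 210.] c [ 451.9 -221.2] size [38.  28.8] long ang 44.7 z 0.0285 col [179. 178. 185.]
px [429. 217.] c [ 435.1 -404.5] size [40.8 29.3] long ang 68.2 z 0.0286 col [178. 176. 183.]
px [399. 245.] c [ 367.7 -330.8] size [28.  39.9] long ang 112.8 z 0.0282 col [134.  88.  55.]
post
scr
px [390. 140.] c [ 615.6 -303.8] size [55.9 25.3] long ang 22.7 z 0.0735 col [176. 117.  63.]
```

View pics/top5.png

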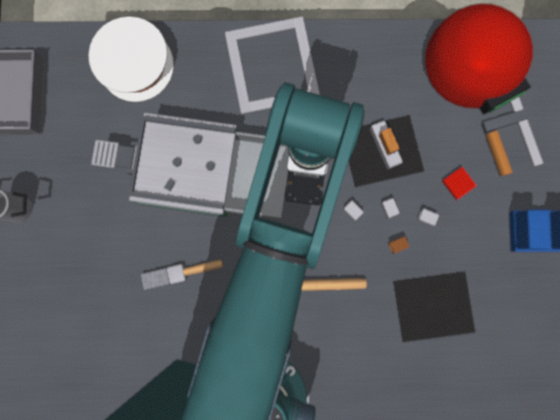

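Top view: grey offcuts at (353,210), (391,208) and (429,217), with the brown look-alike at (399,245) left alone. The mat meant is the farther one, at (385,150), holding the scraper. I take the nearest offcut first.

```bash
python3 - <<'E'
from h import *
plan([.4519,-.2212,.12],-45.3)
E
```

```text
t 8.25 tcp [ 0.5198 -0.0986  0.2179] yaw -8.3 q6 -0.15 F [ 0.5 -0.3  0.4] w 0.0565 tiltz [ 0.009 -0.003 -1.   ]
 shift first, then turn: [ 0.391 -0.201  0.524] rows>= 3.0
 ang -45.3 turn 37.0 share 0.1028 rows 5.0 q6end 0.34 | turn first then shift [0.391 0.155 0.54 ]
```

drive_tool --commands '[[[0,0,0,0.02056],[0,0,0,0.02056],[0,0,0,0.02056],[0,0,0,0.02056],[0,0,0,0.02056],[0,0.031,0.108,0],[0,0.031,0.108,0],[0,0.031,0.108,0],[0,0.031,0.108,0],[0,0.031,0.108,0],[0.1,0,0,0],[0.15,0,0,0],[0.14,0,0,0],[0,0,0,0],[0,0,0,0]]]'

```text
time: 9.75
tool_pos: [0.4483, -0.22, 0.1148]
ee_rot: [-1.308, 1.568, 2.614]
wrist_force: [-0.1, -0.0, 0.7]
width: 0.0562
```

```bash
python3 - <<'E'
from h import *
plan([.4519,-.2212,.006],-45.3)
s=snap('wrist','w6');W=world(s);z=W[...,2]
from off import rects
rects(s,W,.022,.034,(.41,.49,-.26,-.17))
E
```

```text
t 9.75 tcp [ 0.4483 -0.22    0.1148] yaw -45.3 q6 0.22 F [-0.1 -0.   0.7] w 0.0562 tiltz [-0.002  0.001 -1.   ]
 shift first, then turn: [ 0.435  0.015 -0.007] rows>= 3.0
 ang -45.3 turn -0.0 share -0.0 rows 1.0 q6end 0.34 | turn first then shift [ 0.435  0.015 -0.007]
px [283. 214.] c [ 450.7 -221.6] size [40.6 28. ] long ang 44.4 z 0.0265 col [249. 248. 250.]
```

View pics/w6.png

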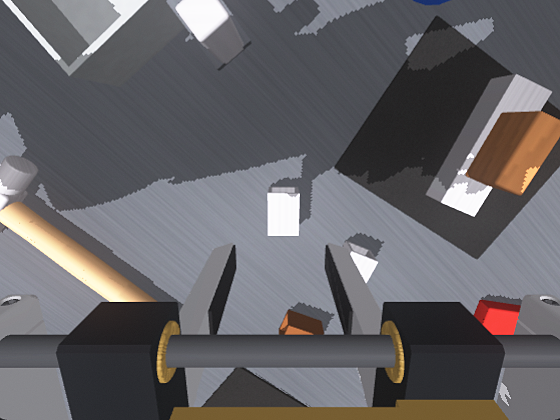

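The wrist view shows the grey offcut at (283,214), centred between the fingers and aligned. I descend and grip.

drive_tool --commands '[[[0.1,0.011,-0.008,0],[0.12,0,0,0],[0.12,0,0,0],[0.06,0,0,0],[0.03,0,0,0],[0,0,0,0],[0,0,0,0]]]'

```text
time: 10.5
tool_pos: [0.4538, -0.2218, 0.01]
ee_rot: [1.774, 1.567, -0.587]
wrist_force: [-0.3, 0.2, -0.7]
width: 0.0566
```

drive_tool --commands '[[[0,0,0,0],[0,0,0,0],[0,0,0,0],[0,0,0,0],[0,0,0,0],[0,0,0,0]]]' --grip 0

```text
time: 11.1
tool_pos: [0.4524, -0.221, 0.0083]
ee_rot: [1.784, 1.57, -0.578]
wrist_force: [-0.7, 0.7, 2.0]
width: 0.0281
```

drive_tool --commands '[[[-0.05,0,0,0],[-0.15,0,0,0],[-0.15,0,0,0],[-0.15,0,0,0],[-0.1,0,0,0],[0,0,0,0]]]'

```text
time: 11.7
tool_pos: [0.4547, -0.2224, 0.1633]
ee_rot: [1.791, 1.561, -0.57]
wrist_force: [0.5, -0.4, -0.4]
width: 0.0273
```

```bash
python3 - <<'E'
from h import *
ex=np.array([.9895,-.144]);ey=np.array([.144,.9895]);C=np.array([.559,.1855])
p=C+ex*(-0.05)+ey*(-0.185); print(p)
plan([p[0],p[1],.14],-8.3)
E
```

```text
[0.482885  0.0096425]
t 11.7 tcp [ 0.4547 -0.2224  0.1633] yaw -45.3 q6 0.22 F [ 0.5 -0.4 -0.4] w 0.0273 tiltz [ 0.009 -0.006 -1.   ]
 shift first, then turn: [ 0.089 -0.581 -0.733] rows>= 5.0
 ang -8.3 turn -37.0 share -0.1028 rows 5.0 q6end 0.16 | turn first then shift [ 0.089 -0.023 -0.935]
```

```bash
cat >> h.py <<'E'
ex=np.array([.9895,-.144]);ey=np.array([.144,.9895]);C=np.array([.559,.1855])
def S(x,y): return C+ex*x/1000+ey*y/1000
E
python3 - <<'E'
from h import *
p=S(-45,-200); print(p)
plan([p[0],p[1],.16],-8.3)
E
```

```text
[ 0.4856725 -0.00592  ]
t 11.7 tcp [ 0.4547 -0.2224  0.1633] yaw -45.3 q6 0.22 F [ 0.5 -0.4 -0.4] w 0.0273 tiltz [ 0.009 -0.006 -1.   ]
 shift first, then turn: [ 0.01  -0.528 -0.697] rows>= 4.0
 ang -8.3 turn -37.0 share -0.1028 rows 5.0 q6end 0.13 | turn first then shift [ 0.01  -0.002 -0.875]
```

drive_tool --commands '[[[0,0,0,-0.02056],[0,0,0,-0.02056],[0,0,0,-0.02056],[0,0,0,-0.02056],[0,0,0,-0.02056],[0,0,-0.085,0],[0,0,-0.14,0],[0,0,-0.14,0],[0,0,-0.14,0],[0,0,-0.14,0],[0,0,-0.14,0],[0,0,-0.09,0],[0,0,0,0],[0,0,0,0]]]'

```text
time: 13.1
tool_pos: [0.483, -0.0045, 0.1564]
ee_rot: [-1.204, 1.568, -2.918]
wrist_force: [-0.5, 0.1, -0.7]
width: 0.0276
```

```bash
python3 - <<'E'
from h import *
p=S(-45,-200)
plan([p[0],p[1],.03],-8.3)
s=snap('wrist','w7')
E
```

```text
t 13.1 tcp [ 0.483  -0.0045  0.1564] yaw -8.2 q6 0.02 F [-0.5  0.1 -0.7] w 0.0276 tiltz [-0.003 -0.001 -1.   ]
 shift first, then turn: [0.506 0.013 0.004] rows>= 3.0
 ang -8.3 turn 0.1 share 0.0002 rows 1.0 q6end 0.13 | turn first then shift [0.506 0.013 0.004]
```

View pics/w7.png

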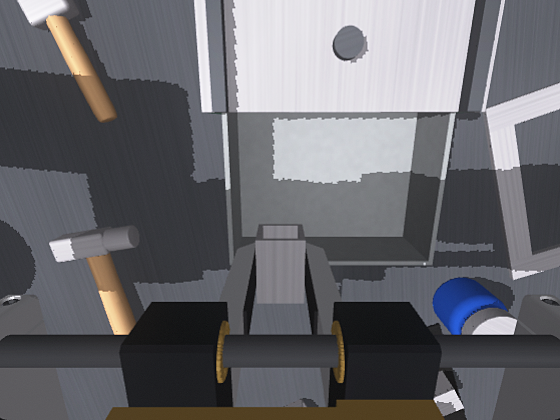

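drive_tool --commands '[[[0.06,0.012,0.004,0],[0.12,0,0,0],[0.12,0,0,0],[0.12,0,0,0],[0.06,0,0,0],[0.02,0,0,0],[0,0,0,0],[0,0,0,0]]]'

```text
time: 13.95
tool_pos: [0.4875, -0.0066, 0.034]
ee_rot: [1.494, 1.569, -0.223]
wrist_force: [-0.1, 0.2, -0.6]
width: 0.0283
```

drive_tool --commands '[[[0,0,0,0],[0,0,0,0],[0,0,0,0]]]' --grip 0.42

```text
time: 14.25
tool_pos: [0.4874, -0.0059, 0.0339]
ee_rot: [1.534, 1.569, -0.182]
wrist_force: [0.2, -0.3, -0.2]
width: 0.0393
```

drive_tool --commands '[[[-0.06,0,0,0],[-0.15,0,0,0],[-0.15,0,0,0],[-0.15,0,0,0],[0,0,0,0],[0,0,0,0]]]'

```text
time: 14.85
tool_pos: [0.4874, -0.0059, 0.1617]
ee_rot: [1.546, 1.568, -0.17]
wrist_force: [0.2, 0.1, -0.0]
width: 0.0392
```

```bash
python3 - <<'E'
from off import *
s=snap('wrist','w8')
t=snap('top','t8');W=world(t);rects(t,W,.024,.034,(.3,.5,-.5,-.15))
plan([.4578,-.3115,.16],112.3)
plan([.4578,-.3115,.16],22.3-90)
E
```

```text
px [390. 208.] c [ 457.9 -311.5] size [39.5 29. ] long ang 21.5 z 0.0288 col [185. 183. 190.]
px [429. 217.] c [ 435.  -404.2] size [41.4 28.9] long ang 67.2 z 0.0285 col [182. 180. 187.]
px [399. 245.] c [ 367.9 -331.1] size [27.7 40.6] long ang 113.2 z 0.0288 col [138.  90.  55.]
t 14.95 tcp [ 0.4858 -0.0057  0.159 ] yaw -8.3 q6 0.02 F [-0.1 -0.4  0.1] w 0.0394 tiltz [-0.003  0.    -1.   ]
 shift first, then turn: [-0.004  0.066  1.227] rows>= 7.0
 ang -67.7 turn 59.4 share 0.165 rows 7.0 q6end 0.58 | turn first then shift [-0.004  1.089  0.568]
t 14.95 tcp [ 0.4858 -0.0057  0.159 ] yaw -8.3 q6 0.02 F [-0.1 -0.4  0.1] w 0.0394 tiltz [-0.003  0.    -1.   ]
 shift first, then turn: [-0.004  0.066  1.227] rows>= 7.0
 ang -67.7 turn 59.4 share 0.165 rows 7.0 q6end 0.58 | turn first then shift [-0.004  1.089  0.568]
```

View pics/w8.png

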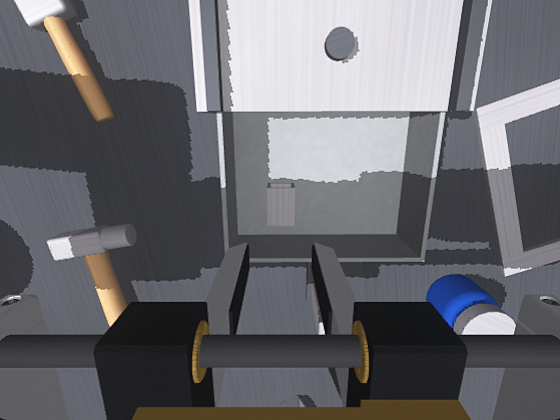

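Offcut 1 lies flat in the drawer, seen at (281,205) in the wrist view. Next is the second one, at (458,-311).

drive_tool --commands '[[[0,0.0066,0.06,0],[0,0.0066,0.13,0],[0,0.0066,0.13,0.02357],[0,0,0,0.02357],[0,0,0,0.02357],[0,0,0,0.02357],[0,0,0,0.02357],[0,0,0,0.02357],[0,0,0,0.02357]]]' --grip 0.6

```text
time: 15.85
tool_pos: [0.4788, -0.0854, 0.158]
ee_rot: [-0.659, 1.566, 2.866]
wrist_force: [0.1, 0.1, 0.0]
width: 0.0563
```

```bash
python3 - <<'E'
from off import *
plan([.4579,-.3115,.12],-67.9)
E
```

```text
t 15.85 tcp [ 0.4788 -0.0854  0.158 ] yaw -68.0 q6 0.89 F [0.1 0.1 0. ] w 0.0563 tiltz [-0.004  0.001 -1.   ]
 shift first, then turn: [0.151 0.808 0.415] rows>= 5.0
 ang -67.9 turn -0.1 share -0.0004 rows 1.0 q6end 0.59 | turn first then shift [0.151 0.807 0.417]
```

drive_tool --commands '[[[0,0.09,0.046,0],[0,0.12,0.062,0],[0,0.12,0.062,0],[0,0.12,0.062,0],[0,0.12,0.062,0],[0.04,0.12,0.062,0],[0.1,0.117,0.06,0],[0,0,0,0],[0,0,0,0]]]'

```text
time: 16.75
tool_pos: [0.459, -0.3111, 0.1226]
ee_rot: [-1.172, 1.565, 2.357]
wrist_force: [-0.2, 1.2, 1.0]
width: 0.0567
```

```bash
python3 - <<'E'
from off import *
s=snap('wrist','w9');W=world(s);rects(s,W,.022,.034,(.41,.50,-.36,-.27))
plan([.4577,-.3116,.007],-67.9)
E
```

```text
px [281. 214.] c [ 456.9 -312.4] size [40.1 28.1] long ang 21.9 z 0.0265 col [249. 249. 251.]
t 16.8 tcp [ 0.4598 -0.3109  0.124 ] yaw -67.7 q6 0.48 F [-0.3 -0.7  0.2] w 0.0562 tiltz [-0.002  0.003 -1.   ]
 shift first, then turn: [0.468 0.001 0.008] rows>= 3.0
 ang -67.9 turn 0.2 share 0.0006 rows 1.0 q6end 0.59 | turn first then shift [0.468 0.001 0.008]
```

drive_tool --commands '[[[0.08,0.001,0.006,0],[0.12,0,0,0],[0.12,0,0,0],[0.1,0,0,0],[0.04,0,0,0],[0,0,0,0],[0,0,0,0]]]'

```text
time: 17.5
tool_pos: [0.4602, -0.3128, 0.0121]
ee_rot: [2.084, 1.568, -0.668]
wrist_force: [0.0, -0.4, 0.1]
width: 0.0563
```

drive_tool --commands '[[[0,0,0,0],[0,0,0,0],[0,0,0,0],[0,0,0,0],[0,0,0,0],[0,0,0,0]]]' --grip 0

```text
time: 18.1
tool_pos: [0.4593, -0.3128, 0.011]
ee_rot: [2.15, 1.57, -0.602]
wrist_force: [-0.2, 0.4, 4.0]
width: 0.028
```

drive_tool --commands '[[[-0.05,0,0,0],[-0.15,0,0,0],[-0.15,0,0,0],[-0.15,0,0,0],[-0.13,0,0,0],[0,0,0,0],[0,0,0,-0.02357],[0,0,0,-0.02357],[0,0,0,-0.02357],[0,0,0,-0.02357],[0,0,0,-0.02357],[0,0,0,-0.02357],[0,0,0,-0.02357],[0,0,0,0]]]'

```text
time: 19.5
tool_pos: [0.4584, -0.3122, 0.1663]
ee_rot: [-2.077, 1.568, 2.49]
wrist_force: [-1.0, 0.3, -0.7]
width: 0.0275
```

```bash
python3 - <<'E'
from h import *
p=S(45,-200); print(p)
plan([p[0],p[1],.175],-8.3)
E
```

```text
[ 0.5747275 -0.01888  ]
t 19.5 tcp [ 0.4584 -0.3122  0.1663] yaw -8.3 q6 -0.55 F [-1.   0.3 -0.7] w 0.0275 tiltz [-0.002  0.002 -1.   ]
 shift first, then turn: [-0.034  0.29  -1.228] rows>= 7.0
 ang -8.3 turn -0.0 share -0.0 rows 1.0 q6end 0.11 | turn first then shift [-0.034  0.291 -1.228]
```

drive_tool --commands '[[[0,0.018,-0.076,0],[0,0.034,-0.144,0],[0,0.034,-0.144,0],[0,0.034,-0.144,0],[0,0.034,-0.144,0],[0,0.034,-0.144,0],[0,0.034,-0.144,0],[0,0.034,-0.144,0],[0,0.034,-0.144,0],[0,0,0,0],[0,0,0,0]]]'

```text
time: 20.6
tool_pos: [0.5748, -0.0188, 0.1669]
ee_rot: [-1.144, 1.569, -2.86]
wrist_force: [0.1, -0.2, -0.9]
width: 0.0278
```

```bash
python3 - <<'E'
from h import *
p=S(45,-200); print(p)
plan([p[0],p[1],.033],-8.3)
E
```

```text
[ 0.5747275 -0.01888  ]
t 20.6 tcp [ 0.5748 -0.0188  0.1669] yaw -8.3 q6 0.01 F [ 0.1 -0.2 -0.9] w 0.0278 tiltz [-0.002 -0.001 -1.   ]
 shift first, then turn: [ 0.536  0.001 -0.   ] rows>= 3.0
 ang -8.3 turn -0.0 share -0.0001 rows 1.0 q6end 0.11 | turn first then shift [ 0.536  0.001 -0.   ]
```

drive_tool --commands '[[[0.06,0,0,0],[0.12,0,0,0],[0.12,0,0,0],[0.12,0,0,0],[0.08,0,0,0],[0.03,0,0,0],[0,0,0,0],[0,0,0,0]]]'

```text
time: 21.4
tool_pos: [0.5757, -0.0201, 0.0363]
ee_rot: [1.466, 1.569, -0.251]
wrist_force: [0.3, -0.4, -1.0]
width: 0.0272
```

drive_tool --commands '[[[0,0,0,0],[0,0,0,0],[0,0,0,0]]]' --grip 0.42

```text
time: 21.7
tool_pos: [0.576, -0.0194, 0.0368]
ee_rot: [1.547, 1.568, -0.168]
wrist_force: [-0.7, 0.9, 0.5]
width: 0.0389
```

drive_tool --commands '[[[-0.06,0,0,0],[-0.15,0,0,0],[-0.15,0,0,0],[-0.15,0,0,0],[0,0,0,0],[0,0,0,0]]]'

```text
time: 22.3
tool_pos: [0.5761, -0.0194, 0.1656]
ee_rot: [1.563, 1.566, -0.152]
wrist_force: [0.6, 0.7, 0.2]
width: 0.0396
```

```bash
python3 - <<'E'
from off import *
s=snap('wrist','w10')
t=snap('top','t10');W=world(t);rects(t,W,.024,.034,(.3,.5,-.5,-.15))
plan([.435,-.4042,.16],67.2-90)
E
```

```text
px [429. 217.] c [ 435.4 -404. ] size [40.4 29.8] long ang 67.9 z 0.0289 col [180. 178. 186.]
px [399. 245.] c [ 367.6 -331. ] size [27.8 40.2] long ang 113.3 z 0.029 col [137.  89.  55.]
t 22.4 tcp [ 0.5745 -0.0192  0.1622] yaw -8.3 q6 0.01 F [-0.   0.1 -1.3] w 0.0399 tiltz [-0.002  0.    -1.   ]
 shift first, then turn: [ 0.009 -0.33   1.604] rows>= 9.0
 ang -22.8 turn 14.5 share 0.0403 rows 2.0 q6end -0.35 | turn first then shift [0.009 0.082 1.636]
```

View pics/w10.png

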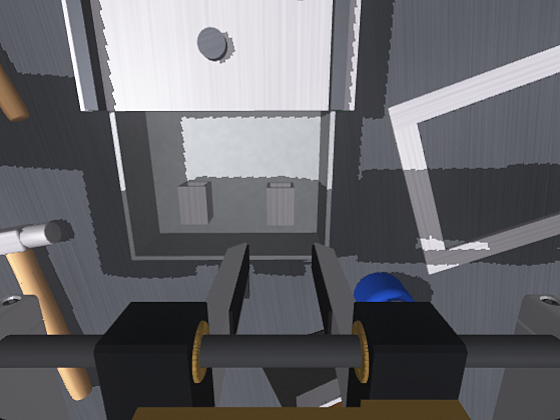

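Two offcuts are in the drawer, at (196,203) and (280,203). On to the third.

drive_tool --commands '[[[0,0,0,0.02],[0,0,0,0.02],[0,0.004,0.07,0],[0,0.0071,0.142,0],[0,0.0071,0.142,0],[0,0.0071,0.142,0],[0,0.0071,0.142,0],[0,0.0071,0.142,0],[0,0.0071,0.142,0],[0,0.0071,0.142,0],[0,0.0071,0.142,0],[0,0.0071,0.142,0],[0,0.0071,0.142,0],[0,0.0071,0.142,0],[0.1,0,0,0],[0.05,0,0,0],[0,0,0,0],[0,0,0,0]]]' --grip 0.6

```text
time: 24.2
tool_pos: [0.4366, -0.4025, 0.1246]
ee_rot: [-2.064, 1.569, 2.254]
wrist_force: [0.6, -0.0, 0.3]
width: 0.0563
```

```bash
python3 - <<'E'
from off import *
s=snap('wrist','w11');W=world(s);rects(s,W,.022,.034,(.36,.50,-.46,-.35))
plan([.4348,-.4042,.007],-22.6)
E
```

```text
px [279. 215.] c [ 434.2 -404.6] size [40.3 28. ] long ang 66.9 z 0.0265 col [244. 242. 246.]
t 24.25 tcp [ 0.4371 -0.403   0.1257] yaw -22.6 q6 -0.45 F [0.6 0.1 0.5] w 0.0561 tiltz [ 0.  0. -1.]
 shift first, then turn: [ 0.475 -0.007  0.008] rows>= 3.0
 ang -22.6 turn -0.0 share -0.0001 rows 1.0 q6end -0.35 | turn first then shift [ 0.475 -0.007  0.008]
```

drive_tool --commands '[[[0.08,-0.007,0.008,0],[0.12,0,0,0],[0.12,0,0,0],[0.11,0,0,0],[0.04,0,0,0],[0,0,0,0],[0,0,0,0]]]'

```text
time: 24.95
tool_pos: [0.4354, -0.4056, 0.0099]
ee_rot: [1.098, 1.568, -0.868]
wrist_force: [-0.2, -0.7, -0.1]
width: 0.0568
```

drive_tool --commands '[[[0,0,0,0],[0,0,0,0],[0,0,0,0],[0,0,0,0],[0,0,0,0],[0,0,0,0]]]' --grip 0

```text
time: 25.55
tool_pos: [0.4344, -0.4051, 0.0086]
ee_rot: [0.996, 1.57, -0.971]
wrist_force: [0.0, 0.9, 3.3]
width: 0.028
```

drive_tool --commands '[[[-0.05,0,0,0],[-0.15,0,0,0],[-0.15,0,0,0],[-0.15,0,0,0],[-0.13,0,0,0],[0,0,0,-0.02],[0,0,0,-0.02],[0,0,0,0],[0,0,0,0]]]'

```text
time: 26.45
tool_pos: [0.4341, -0.4046, 0.1654]
ee_rot: [-2.23, 1.57, 2.335]
wrist_force: [0.7, -0.0, -1.3]
width: 0.0278
```

```bash
python3 - <<'E'
from h import *
p=S(0,-150); print(p)
plan([p[0],p[1],.175],-8.3)
E
```

```text
[0.5374   0.037075]
t 26.45 tcp [ 0.4341 -0.4046  0.1654] yaw -8.4 q6 -0.7 F [ 0.7 -0.  -1.3] w 0.0278 tiltz [-0.  0. -1.]
 shift first, then turn: [-0.038  0.149 -1.808] rows>= 11.0
 ang -8.3 turn -0.1 share -0.0004 rows 1.0 q6end 0.21 | turn first then shift [-0.038  0.154 -1.808]
```

drive_tool --commands '[[[-0.02,0.006,-0.07,0],[-0.018,0.012,-0.144,0],[0,0.012,-0.144,0],[0,0.012,-0.144,0],[0,0.012,-0.144,0],[0,0.012,-0.144,0],[0,0.012,-0.144,0],[0,0.012,-0.144,0],[0,0.012,-0.144,0],[0,0.012,-0.144,0],[0,0.012,-0.144,0],[0,0.012,-0.144,0],[0,0.012,-0.144,0],[0,0,0,0],[0,0,0,0],[0,0,0,0]]]'

```text
time: 28.05
tool_pos: [0.5358, 0.0343, 0.175]
ee_rot: [-0.398, 1.57, -2.114]
wrist_force: [-0.7, 0.3, -1.7]
width: 0.0281
```

```bash
python3 - <<'E'
from h import *
p=S(0,-152); print(p)
plan([p[0],p[1],.033],-8.3)
E
```

```text
[0.537112 0.035096]
t 28.05 tcp [0.5358 0.0343 0.175 ] yaw -8.3 q6 0.1 F [-0.7  0.3 -1.7] w 0.0281 tiltz [-0. -0. -1.]
 shift first, then turn: [ 0.568  0.005 -0.004] rows>= 4.0
 ang -8.3 turn -0.0 share -0.0001 rows 1.0 q6end 0.21 | turn first then shift [ 0.568  0.005 -0.004]
```

drive_tool --commands '[[[0.06,0.004,0,0],[0.12,0,0,0],[0.12,0,0,0],[0.12,0,0,0],[0.1,0,0,0],[0.03,0,0,0],[0,0,0,0],[0,0,0,0]]]'

```text
time: 28.85
tool_pos: [0.538, 0.0339, 0.0385]
ee_rot: [1.651, 1.569, -0.065]
wrist_force: [0.4, -0.4, -0.9]
width: 0.0275
```

drive_tool --commands '[[[0,0,0,0],[0,0,0,0],[0,0,0,0]]]' --grip 0.42

```text
time: 29.15
tool_pos: [0.5381, 0.0344, 0.0388]
ee_rot: [1.643, 1.568, -0.072]
wrist_force: [0.3, -0.7, 0.4]
width: 0.0395
```

drive_tool --commands '[[[-0.06,0,0,0],[-0.15,0,0,0],[-0.15,0,0,0],[-0.15,0,0,0],[-0.05,0,0,0],[0,0,0,0],[0,0,0,0]]]'

```text
time: 29.85
tool_pos: [0.5365, 0.0344, 0.1757]
ee_rot: [-1.396, 1.568, -3.112]
wrist_force: [-0.6, 0.1, -0.4]
width: 0.0395
```

```bash
python3 - <<'E'
from off import *
s=snap('wrist','w12')
t=snap('top','t12');W=world(t);rects(t,W,.024,.034,(.3,.5,-.5,-.15))
print('scr');rects(t,W,.066,.08,(.5,.7,-.45,-.1))
plan([.6158,-.3038,.2],22.7-90)
E
```

```text
px [399. 245.] c [ 367.9 -331.1] size [28.  41.2] long ang 113.3 z 0.0287 col [139.  91.  56.]
scr
px [330. 115.] c [ 676.6 -163.6] size [55.6 46.7] long ang 89.9 z 0.0753 col [183. 182. 191.]
px [390. 140.] c [ 615.8 -304.2] size [56.2 25.5] long ang 22.7 z 0.0735 col [182. 120.  66.]
t 29.95 tcp [0.5359 0.0345 0.1746] yaw -8.3 q6 0.1 F [-0.4 -0.3 -0.1] w 0.0397 tiltz [-0.005  0.    -1.   ]
 shift first, then turn: [-0.103  0.511  1.293] rows>= 8.0
 ang -67.3 turn 59.0 share 0.1639 rows 7.0 q6end 0.72 | turn first then shift [-0.103  1.371  0.228]
 ang 112.7 turn -121.0 share -0.3361 rows 15.0 q6end -2.43 | turn first then shift [-0.103 -1.371 -0.228]
```

View pics/w12.png

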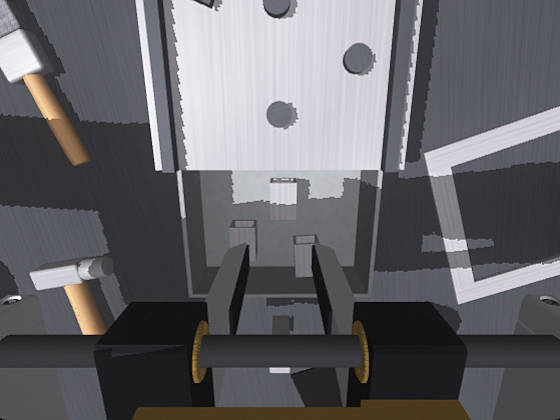

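View pics/t12.png

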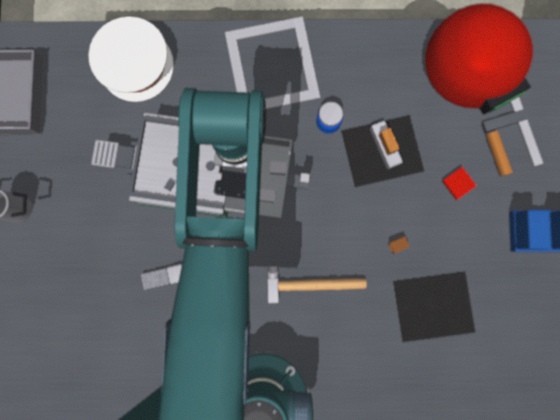

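All three offcuts are in the drawer (wrist view: (283,198), (243,238), (305,255)). The scraper stands undisturbed on the far mat at (388,143) in the top view. I fetch it next.

drive_tool --commands '[[[-0.05,0.025,0.065,0],[-0.05,0.054,0.136,0],[0,0.054,0.136,0],[0,0.054,0.136,0],[0,0.054,0.136,0],[0,0.054,0.136,0],[0,0.054,0.136,0],[0,0.054,0.136,0],[0,0.054,0.136,0],[0,0.054,0.136,0],[0,0,0,0.0234],[0,0,0,0.0234],[0,0,0,0.0234],[0,0,0,0.0234],[0,0,0,0.0234],[0,0,0,0.0234],[0,0,0,0.0234],[0,0,0,0],[0,0,0,0]]]' --grip 0.55

```text
time: 31.85
tool_pos: [0.6166, -0.3026, 0.2005]
ee_rot: [-0.93, 1.568, 2.612]
wrist_force: [0.1, 0.3, -0.3]
width: 0.052
```

```bash
python3 - <<'E'
from off import *
s=snap('wrist','w13');W=world(s);print('grip');rects(s,W,.066,.08,(.5,.7,-.4,-.2));print('foot');rects(s,W,.028,.037,(.5,.7,-.4,-.2))
plan([.6158,-.3042,.1],22.7-90)
E
```

```text
grip
px [282. 204.] c [ 615.6 -305.1] size [55.1 23.1] long ang 22.5 z 0.0714 col [245. 193. 125.]
foot
px [281. 187.] c [ 615. -305.] size [112.  34.] long ang 22.2 z 0.0316 col [213. 210. 213.]
t 31.9 tcp [ 0.6168 -0.3027  0.2009] yaw -67.1 q6 0.63 F [-0.1 -0.  -0.4] w 0.0517 tiltz [-0.002  0.001 -1.   ]
 shift first, then turn: [0.404 0.005 0.005] rows>= 3.0
 ang -67.3 turn 0.2 share 0.0005 rows 1.0 q6end 0.72 | turn first then shift [0.404 0.005 0.005]
 ang 112.7 turn -179.8 share -0.4995 rows 22.0 q6end -2.43 | turn first then shift [ 0.404 -0.005 -0.005]
```

View pics/w13.png

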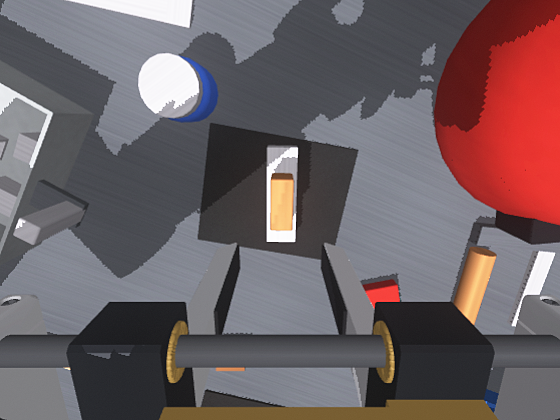

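drive_tool --commands '[[[0.08,0.008,0.003,0.0012],[0.14,0,0,0],[0.14,0,0,0],[0.14,0,0,0],[0.09,0,0,0],[0.04,0,0,0],[0,0,0,0],[0,0,0,0],[0,0,0,0]]]'

```text
time: 32.8
tool_pos: [0.6185, -0.3058, 0.0475]
ee_rot: [2.202, 1.567, -0.55]
wrist_force: [-0.3, 0.7, 0.6]
width: 0.0516
```

```bash
python3 - <<'E'
from off import *
plan([.6155,-.3046,.0380],22.4-90)
E
```

```text
t 32.8 tcp [ 0.6185 -0.3058  0.0475] yaw -67.7 q6 0.64 F [-0.3  0.7  0.6] w 0.0516 tiltz [ 0.004 -0.002 -1.   ]
 shift first, then turn: [ 0.038 -0.009  0.009] rows>= 1.0
 ang -67.6 turn -0.1 share -0.0002 rows 1.0 q6end 0.72 | turn first then shift [ 0.038 -0.009  0.009]
 ang 112.4 turn -180.1 share -0.5002 rows 22.0 q6end -2.42 | turn first then shift [ 0.038  0.009 -0.009]
```

drive_tool --commands '[[[0.03,-0.007,0.009,0],[0,0,0,0],[0,0,0,0]]]'

```text
time: 33.1
tool_pos: [0.6143, -0.3042, 0.0375]
ee_rot: [-0.713, 1.571, 2.818]
wrist_force: [0.4, 0.2, 0.8]
width: 0.0516
```

drive_tool --commands '[[[0,0,0,0],[0,0,0,0],[0,0,0,0],[0,0,0,0],[0,0,0,0],[0,0,0,0],[0,0,0,0]]]' --grip 0

```text
time: 33.8
tool_pos: [0.6146, -0.3043, 0.0375]
ee_rot: [2.052, 1.571, -0.7]
wrist_force: [-0.2, -0.6, -0.0]
width: 0.024
```

drive_tool --commands '[[[-0.05,0,0,0],[-0.14,0,0,0],[-0.14,0,0,0],[-0.14,0,0,0],[-0.14,0,0,0],[-0.06,0,0,0],[0,0,0,0.0213],[0,0,0,0.0213],[0,0,0,0.0213],[0,0,0,0.0213],[0,0,0,0],[0,0,0,0]]]'

```text
time: 35.0
tool_pos: [0.6141, -0.304, 0.2039]
ee_rot: [-0.369, 1.569, 2.629]
wrist_force: [-0.1, 0.1, -3.5]
width: 0.0238
```

```bash
python3 - <<'E'
from off import *
t=snap('top','t14');W=world(t)
C0=cv2.cvtColor(t['pixels'],cv2.COLOR_RGB2GRAY)
# chips: points on plate in stand coordinates
P=W[...,:2]-C; sx=P@ex*1000; sy=P@ey*1000
inn=(abs(sx)<83)&(sy>-108)&(sy<100)&(abs(W[...,2]-.1)<.012)
m=inn&(C0<130)
n,l,q,c=cv2.connectedComponentsWithStats(m.astype(np.uint8))
for i in range(1,n):
    if q[i,4]>15: print(q[i,4],np.round(c[i]),'stand',np.round([np.median(sx[l==i]),np.median(sy[l==i])],1),'ext',np.round([sx[l==i].min(),sx[l==i].max(),sy[l==i].min(),sy[l==i].max()]))
p=S(-26,78);plan([p[0],p[1],.2],-98.3)
# plate plane check
pl=inn&(C0>150);A=np.c_[sx[pl],sy[pl],np.ones(pl.sum())];print(np.linalg.lstsq(A,W[...,2][pl],rcond=None)[0])
E
```

```text
64 [197. 139.] stand [ 58.8 -27.4] ext [ 48.  70. -35. -17.]
62 [177. 162.] stand [-0.8 11.3] ext [-12.  10.   3.  20.]
62 [210. 165.] stand [  1.3 -66.7] ext [ -9.  13. -75. -57.]
74 [170. 184.] stand [-56.1  19.5] ext [-69. -42.  10.  30.]
111 [173. 196.] stand [-81.4  13.6] ext [-83. -79. -83.  98.]
t 35.05 tcp [ 0.6142 -0.3041  0.2042] yaw -98.2 q6 1.17 F [ 0.1  0.5 -3.1] w 0.0241 tiltz [-0.001  0.001 -1.   ]
 shift first, then turn: [ 0.019 -2.219  0.603] rows>= 13.0
 ang -98.3 turn 0.1 share 0.0002 rows 1.0 q6end 2.17 | turn first then shift [ 0.019 -2.218  0.605]
 ang 81.7 turn -179.9 share -0.4998 rows 22.0 q6end -0.97 | turn first then shift [ 0.019  2.218 -0.605]
[ 4.92630627e-07 -1.50000071e-06  9.54207031e-02]
```

View pics/t14.png

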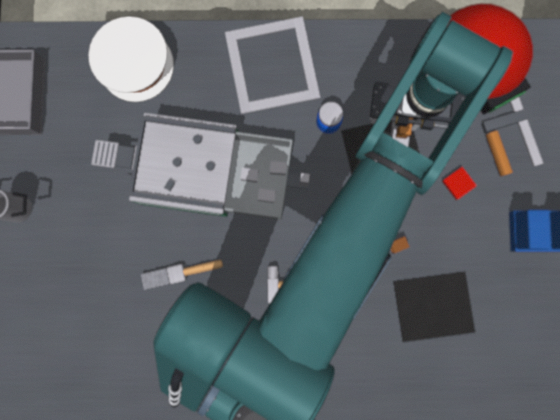

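Four chips on the plate, top view: (197,139), (177,162), (210,165) and (170,184). In stand coordinates these are (59,-27), (-1,11), (1,-67) and (-56,20). I will sweep in two passes, at x=-25 and x=+25.

```bash
python3 - <<'E'
from off import *
p=S(-25,64);plan([p[0],p[1],.2],-98.3)
t=snap('top');W=world(t);g=cv2.cvtColor(t['pixels'],cv2.COLOR_RGB2GRAY)
P=W[...,:2]-C; sx=P@ex*1000; sy=P@ey*1000
m=(abs(W[...,2]-.0954)<.003)&(g>150)&(sy>-60)&(sy<60)&(abs(sx)<95)
print(np.percentile(sx[m],[.3,1,99,99.7]))
m=(abs(W[...,2]-.0954)<.003)&(g>150)&(abs(sx)<60)&(abs(sy)<130)
print(np.percentile(sy[m],[.3,1,99,99.7]))
E
```

```text
t 35.05 tcp [ 0.6142 -0.3041  0.2042] yaw -98.2 q6 1.17 F [ 0.1  0.5 -3.1] w 0.0241 tiltz [-0.001  0.001 -1.   ]
 shift first, then turn: [ 0.019 -2.163  0.599] rows>= 13.0
 ang -98.3 turn 0.1 share 0.0002 rows 1.0 q6end 2.15 | turn first then shift [ 0.019 -2.162  0.601]
 ang 81.7 turn -179.9 share -0.4998 rows 22.0 q6end -0.99 | turn first then shift [ 0.019  2.162 -0.601]
[-78.08543839 -76.65355766  83.07416372  83.99106688]
[-108.86421654 -107.35862015   99.19539891  100.60424363]
```

drive_tool --commands '[[[0,-0.07,0.018,0],[0,-0.136,0.036,0],[0,-0.136,0.036,0],[0,-0.136,0.036,0],[0,-0.136,0.036,0],[0,-0.136,0.036,0],[0,-0.136,0.036,0],[0,-0.136,0.036,0],[0,-0.136,0.036,0],[0,-0.136,0.036,0],[0,-0.136,0.036,0],[0,-0.136,0.036,0],[0,-0.136,0.036,0],[0,-0.136,0.036,0],[0,-0.136,0.036,0],[0,-0.136,0.036,0],[0,-0.07,0.02,0],[0,0,0,0],[0,0,0,0]]]'

```text
time: 37.0
tool_pos: [0.5509, 0.2552, 0.2049]
ee_rot: [1.762, 1.569, -1.525]
wrist_force: [0.0, -0.1, -3.6]
width: 0.0235
```

```bash
python3 - <<'E'
from off import *
p=S(-25,66);plan([p[0],p[1],.131],-98.3)
snap('scene','s15')
E
```

```text
t 37.0 tcp [0.5509 0.2552 0.2049] yaw -98.3 q6 2.06 F [ 0.  -0.1 -3.6] w 0.0235 tiltz [ 0.    -0.002 -1.   ]
 shift first, then turn: [0.295 0.007 0.028] rows>= 2.0
 ang -98.3 turn -0.0 share -0.0001 rows 1.0 q6end 2.15 | turn first then shift [0.295 0.007 0.028]
 ang 81.7 turn -180.0 share -0.5001 rows 22.0 q6end -0.99 | turn first then shift [ 0.295 -0.007 -0.028]
```

View pics/s15.png

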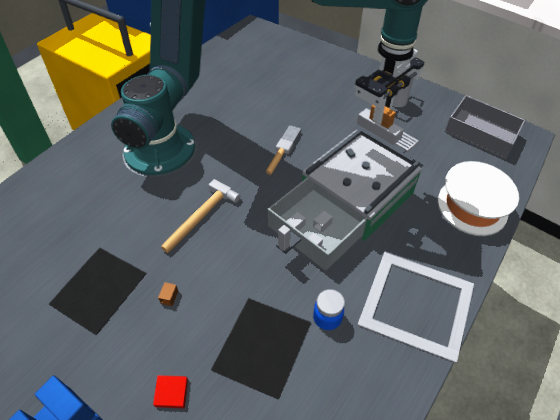

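drive_tool --commands '[[[0.05,0.007,0.014,0],[0.08,0,0.014,0],[0.08,0,0,0],[0.05,0,0,0],[0.02,0,0,0],[0,0,0,0],[0,0,0,0]]]'

```text
time: 37.75
tool_pos: [0.5444, 0.2551, 0.1361]
ee_rot: [-2.769, 1.569, 0.226]
wrist_force: [0.6, 0.1, -3.4]
width: 0.024
```

```bash
python3 - <<'E'
from off import *
p=S(-25,66);plan([p[0],p[1],.130],-98.3)
s=snap('scene');cv2.imwrite('pics/s16c.png',cv2.resize(s['pixels'][90:240,260:460],None,fx=3,fy=3)[...,::-1])
E
```

```text
t 37.75 tcp [0.5444 0.2551 0.1361] yaw -98.4 q6 2.06 F [ 0.6  0.1 -3.4] w 0.024 tiltz [ 0.002  0.    -1.   ]
 shift first, then turn: [0.024 0.003 0.002] rows>= 1.0
 ang -98.3 turn -0.1 share -0.0003 rows 1.0 q6end 2.15 | turn first then shift [0.024 0.003 0.002]
 ang 81.7 turn -180.1 share -0.5003 rows 22.0 q6end -0.99 | turn first then shift [ 0.024 -0.003 -0.002]
```

View pics/s16c.png

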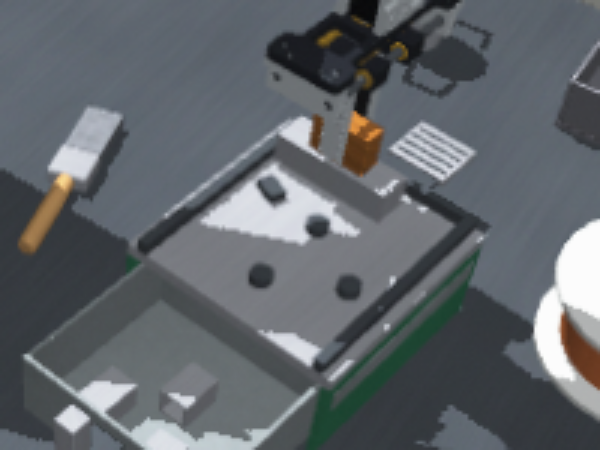

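drive_tool --commands '[[[0.01,0,0,0],[0.01,0,0,0],[0,0,0,0],[0,0,0,0]]]'

```text
time: 38.2
tool_pos: [0.5436, 0.2553, 0.1298]
ee_rot: [0.865, 1.57, -2.422]
wrist_force: [-1.1, -0.8, -1.9]
width: 0.0237
```

drive_tool --commands '[[[-0.002,0.015,0,0],[0,0.03,0,0],[0,0.037,0,0],[0,0.037,0,0],[0,0.037,0,0],[0,0.037,0,0],[0,0.037,0,0],[0,0.037,0,0],[0,0.037,0,0],[0,0.037,0,0],[0,0.037,0,0],[0,0.037,0,0],[0,0.037,0,0],[0,0.037,0,0],[0,0.037,0,0],[0,0.037,0,0],[0,0,0,0]]]'

```text
time: 39.9
tool_pos: [0.523, 0.1146, 0.1305]
ee_rot: [1.627, 1.57, -1.662]
wrist_force: [0.2, 0.3, -1.9]
width: 0.0237
```

```bash
python3 - <<'E'
from off import *
p=S(-25,-100);plan([p[0],p[1],.130],-98.3)
s=snap('scene');cv2.imwrite('pics/s17c.png',cv2.resize(s['pixels'][90:280,230:460],None,fx=3,fy=3)[...,::-1])
E
```

```text
t 39.9 tcp [0.523  0.1146 0.1305] yaw -98.5 q6 1.83 F [ 0.2  0.3 -1.9] w 0.0237 tiltz [-0.    -0.001 -1.   ]
 shift first, then turn: [ 0.002  0.099 -0.002] rows>= 1.0
 ang -98.3 turn -0.2 share -0.0004 rows 1.0 q6end 1.89 | turn first then shift [ 0.002  0.099 -0.002]
 ang 81.7 turn -180.2 share -0.5004 rows 22.0 q6end -1.25 | turn first then shift [ 0.002 -0.099  0.002]
```

View pics/s17c.png

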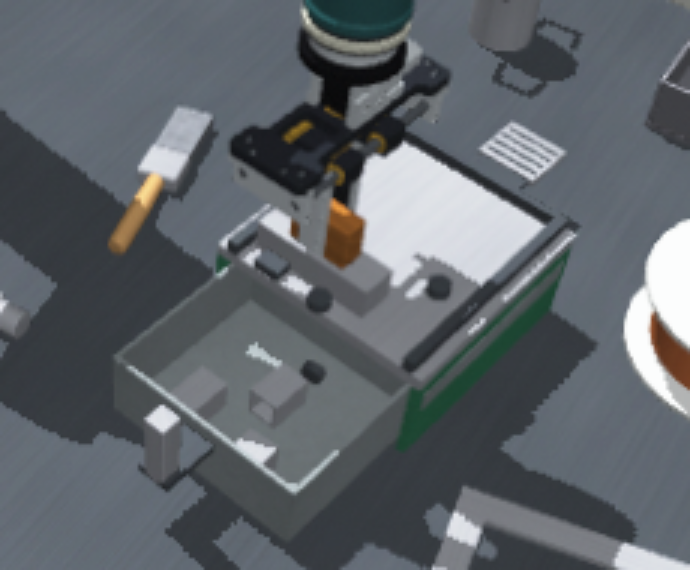

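drive_tool --commands '[[[0,0.02,0,0],[0,0.03,0,0],[0,0.03,0,0],[0,0.03,0,0],[0,0,0,0],[0,0,0,0],[0,0,0,0]]]'

```text
time: 40.65
tool_pos: [0.5192, 0.0889, 0.1305]
ee_rot: [-2.154, 1.571, 0.842]
wrist_force: [-0.3, 0.1, -3.6]
width: 0.024
```

```bash
python3 - <<'E'
from off import *
p=S(-25,-100);plan([p[0],p[1],.130],-98.3)
s=snap('scene');cv2.imwrite('pics/s18c.png',cv2.resize(s['pixels'][90:280,230:460],None,fx=3,fy=3)[...,::-1])
E
```

```text
t 40.65 tcp [0.5192 0.0889 0.1305] yaw -98.4 q6 1.78 F [-0.3  0.1 -3.6] w 0.024 tiltz [ 0.  0. -1.]
 shift first, then turn: [ 0.002 -0.005 -0.002] rows>= 1.0
 ang -98.3 turn -0.1 share -0.0002 rows 1.0 q6end 1.89 | turn first then shift [ 0.002 -0.005 -0.002]
 ang 81.7 turn -180.1 share -0.5002 rows 22.0 q6end -1.25 | turn first then shift [0.002 0.005 0.002]
```

View pics/s18c.png

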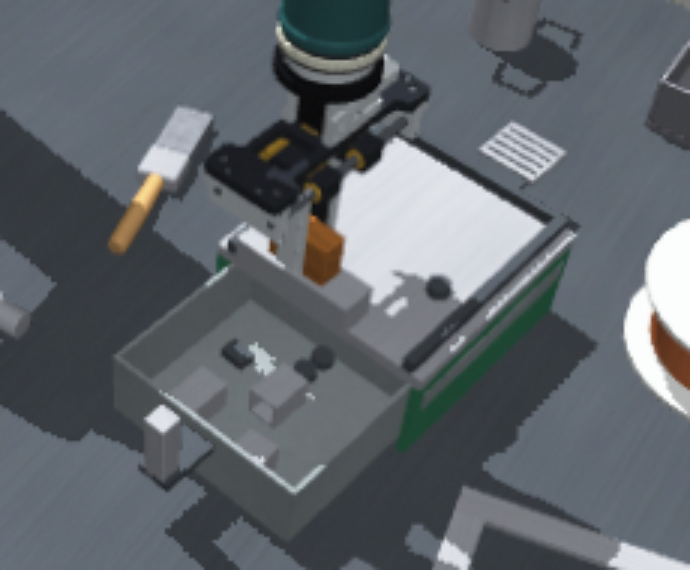

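drive_tool --commands '[[[-0.05,0,0,0],[-0.07,0,0,0],[0,-0.05,-0.02,0],[0,-0.11,-0.04,0],[0,-0.11,-0.04,0],[0,-0.11,-0.04,0],[0,-0.11,-0.04,0],[0,-0.09,-0.02,0],[0.05,0,0,0],[0.045,0,0,0],[0,0,0,0],[0,0,0,0],[0,0,0,0]]]'

```text
time: 42.0
tool_pos: [0.5899, 0.2243, 0.1372]
ee_rot: [-2.986, 1.57, 0.008]
wrist_force: [0.7, -0.0, -3.7]
width: 0.0237
```

```bash
python3 - <<'E'
from off import *
p=S(25,45);plan([p[0],p[1],.130],-98.3)
E
```

```text
t 42.0 tcp [0.5899 0.2243 0.1372] yaw -98.4 q6 1.99 F [ 0.7 -0.  -3.7] w 0.0237 tiltz [ 0.001  0.    -1.   ]
 shift first, then turn: [ 0.029 -0.009 -0.   ] rows>= 1.0
 ang -98.3 turn -0.1 share -0.0004 rows 1.0 q6end 2.08 | turn first then shift [ 0.029 -0.009 -0.   ]
 ang 81.7 turn -180.1 share -0.5004 rows 22.0 q6end -1.06 | turn first then shift [0.029 0.009 0.   ]
```

drive_tool --commands '[[[0.014,0,0,0],[0.012,0,0,0],[0,0,0,0],[0,0.015,0,0],[0,0.03,0,0],[0,0.037,0,0],[0,0.037,0,0],[0,0.037,0,0],[0,0.037,0,0],[0,0.037,0,0],[0,0.037,0,0],[0,0.037,0,0],[0,0.037,0,0],[0,0.037,0,0],[0,0.037,0,0],[0,0.037,0,0],[0,0.037,0,0],[0,0.037,0,0],[0,0.037,0,0],[0,0,0,0]]]'

```text
time: 44.0
tool_pos: [0.5692, 0.0843, 0.1302]
ee_rot: [1.658, 1.57, -1.631]
wrist_force: [-1.0, -1.0, -3.2]
width: 0.0236
```

```bash
python3 - <<'E'
from off import *
p=S(25,-100);plan([p[0],p[1],.130],-98.3)
s=snap('scene');cv2.imwrite('pics/s19c.png',cv2.resize(s['pixels'][90:280,230:460],None,fx=3,fy=3)[...,::-1])
E
```

```text
t 44.0 tcp [0.5692 0.0843 0.1302] yaw -98.5 q6 1.77 F [-1.  -1.  -3.2] w 0.0236 tiltz [-0.    -0.001 -1.   ]
 shift first, then turn: [ 0.001  0.005 -0.002] rows>= 1.0
 ang -98.3 turn -0.2 share -0.0004 rows 1.0 q6end 1.86 | turn first then shift [ 0.001  0.005 -0.002]
 ang 81.7 turn -180.2 share -0.5004 rows 22.0 q6end -1.28 | turn first then shift [ 0.001 -0.005  0.002]
```

View pics/s19c.png

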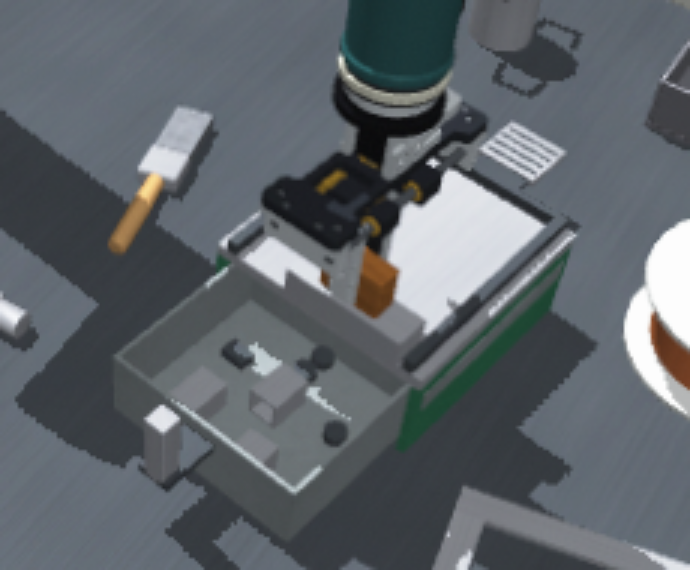

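drive_tool --commands '[[[-0.06,0,0,0],[-0.12,0,0,0],[-0.12,0,0,0],[0,0,0,0],[0,0,0,0]]]'

```text
time: 44.55
tool_pos: [0.5698, 0.0861, 0.2062]
ee_rot: [-2.939, 1.568, 0.057]
wrist_force: [-0.4, 0.1, -3.2]
width: 0.0235
```

```bash
python3 - <<'E'
from off import *
t=snap('top','t20');W=world(t)
plan([.6146,-.3043,.2],-67.7)
p=t['pixels'];g=p.max(-1)
# mat corners
m=((g<70)&(abs(W[...,2])<.012)).astype(np.uint8)
X=W[...,0];Y=W[...,1]
m&=((X>.45)&(X<.75)&(Y>-.42)&(Y<-.18)).astype(np.uint8)
n,l,q,c=cv2.connectedComponentsWithStats(m);i=1+q[1:,4].argmax()
print(q[i],cv2.minAreaRect((W[l==i][:,:2]*1000).astype(np.float32)))
E
```

```text
t 44.6 tcp [0.5688 0.086  0.2043] yaw -98.3 q6 1.77 F [-0.2 -0.6 -2.9] w 0.0238 tiltz [-0.001 -0.    -1.   ]
 shift first, then turn: [ 0.017  1.518 -0.408] rows>= 9.0
 ang -67.7 turn -30.6 share -0.0851 rows 4.0 q6end 0.72 | turn first then shift [0.017 1.514 0.423]
 ang 112.3 turn -210.6 share -0.5851 rows 25.0 q6end -2.42 | turn first then shift [ 0.017 -1.514 -0.423]
[ 342  116   82   71 3991] ((606.82666015625, -298.63934326171875), (148.0438690185547, 178.7276611328125), 12.894044876098633)
```

View pics/t20.png

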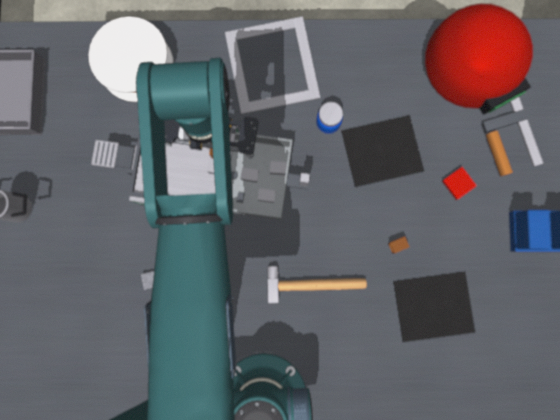

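The mat measures 148 x 179 mm at (0.607,-0.299), as described. I carry the scraper back.

drive_tool --commands '[[[0,0.07,-0.018,0],[0,0.138,-0.037,0],[0,0.138,-0.037,0],[0,0.138,-0.037,0],[0,0.138,-0.037,0],[0,0.138,-0.037,0],[0,0.138,-0.037,0],[0,0.138,-0.037,0],[0,0.138,-0.037,0],[0,0.138,-0.037,0],[0,0.138,-0.037,0],[0,0.06,-0.016,0],[0,0,0,-0.0213],[0,0,0,-0.0213],[0,0,0,-0.0213],[0,0,0,-0.0213],[0,0,0,0],[0,0,0,0]]]'

```text
time: 46.4
tool_pos: [0.6139, -0.3016, 0.2038]
ee_rot: [-1.016, 1.568, 2.513]
wrist_force: [-0.2, -0.4, -2.8]
width: 0.0242
```

```bash
python3 - <<'E'
from off import *
plan([.611,-.302,.039],-67.7)
snap('wrist','w21')
E
```

```text
t 46.4 tcp [ 0.6139 -0.3016  0.2038] yaw -67.8 q6 0.64 F [-0.2 -0.4 -2.8] w 0.0242 tiltz [-0.002  0.002 -1.   ]
 shift first, then turn: [ 0.659 -0.002  0.011] rows>= 4.0
 ang -67.7 turn -0.1 share -0.0003 rows 1.0 q6end 0.72 | turn first then shift [ 0.659 -0.002  0.011]
 ang 112.3 turn -180.1 share -0.5003 rows 22.0 q6end -2.42 | turn first then shift [ 0.659  0.002 -0.011]
```

View pics/w21.png

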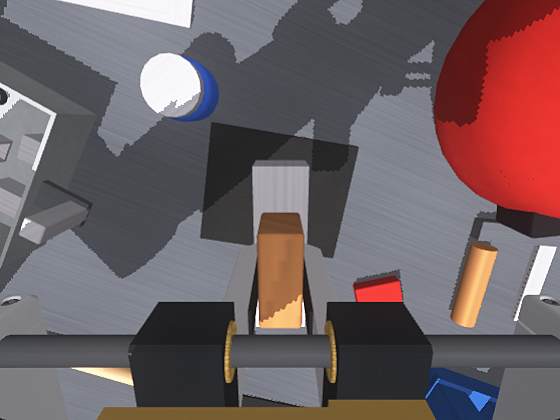

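drive_tool --commands '[[[0.08,0,0.01,0],[0.14,0,0,0],[0.14,0,0,0],[0.14,0,0,0],[0.08,0,0,0],[0.04,0,0,0],[0,0,0,0],[0,0,0,0]]]'

```text
time: 47.25
tool_pos: [0.6128, -0.3038, 0.0517]
ee_rot: [2.191, 1.568, -0.561]
wrist_force: [1.1, -0.5, -2.5]
width: 0.0235
```

```bash
python3 - <<'E'
from off import *
plan([.611,-.302,.0375],-67.7)
E
```

```text
t 47.25 tcp [ 0.6128 -0.3038  0.0517] yaw -67.7 q6 0.64 F [ 1.1 -0.5 -2.5] w 0.0235 tiltz [ 0.002 -0.001 -1.   ]
 shift first, then turn: [ 0.057 -0.01   0.004] rows>= 1.0
 ang -67.7 turn -0.0 share -0.0001 rows 1.0 q6end 0.72 | turn first then shift [ 0.057 -0.01   0.004]
 ang 112.3 turn -180.0 share -0.5001 rows 22.0 q6end -2.42 | turn first then shift [ 0.057  0.01  -0.004]
```

drive_tool --commands '[[[0.02,0,0,0],[0.018,0,0,0],[0.01,0,0,0],[0,0,0,0],[0,0,0,0]]]'

```text
time: 47.75
tool_pos: [0.6119, -0.3034, 0.0382]
ee_rot: [0.364, 1.571, -2.388]
wrist_force: [-0.2, -0.3, -3.1]
width: 0.0235
```

drive_tool --commands '[[[0.003,0,0,0],[0,0,0,0],[0,0,0,0]]]'

```text
time: 48.05
tool_pos: [0.612, -0.3035, 0.0376]
ee_rot: [2.048, 1.571, -0.704]
wrist_force: [-0.5, 0.6, -2.4]
width: 0.0235
```

drive_tool --commands '[[[0,0,0,0],[0,0,0,0],[0,0,0,0],[0,0,0,0]]]' --grip 0.55

```text
time: 48.45
tool_pos: [0.6122, -0.3036, 0.0381]
ee_rot: [2.174, 1.57, -0.578]
wrist_force: [-1.1, 0.8, -0.3]
width: 0.0505
```

drive_tool --commands '[[[-0.04,0,0,0],[-0.12,0,0,0],[-0.16,0,0,0],[-0.16,0,0,0],[-0.16,0,0,0],[0,0,0,0],[0,0,0,0]]]'

```text
time: 49.15
tool_pos: [0.6126, -0.3038, 0.2]
ee_rot: [2.204, 1.566, -0.548]
wrist_force: [0.1, -0.0, -0.8]
width: 0.0517
```

```bash
python3 - <<'E'
from off import *
s=snap('wrist','w22');W=world(s);print('grip');rects(s,W,.066,.08,(.5,.7,-.4,-.2));print('foot');rects(s,W,.028,.037,(.5,.7,-.4,-.2))
t=snap('top','t22');W=world(t);print('post');rects(t,W,.112,.135,(.45,.57,-.14,-.05),30)
s=snap('scene','s22');cv2.imwrite('pics/s22c.png',cv2.resize(s['pixels'][90:280,230:460],None,fx=3,fy=3)[...,::-1])
p=S(0,-286);print(p);plan([p[0],p[1],.19],-8.3)
E
```

```text
grip
px [280. 203.] c [ 612.8 -303.8] size [55.4 23.9] long ang 22.4 z 0.0714 col [244. 193. 125.]
foot
px [279. 185.] c [ 612.5 -304. ] size [111.9  34. ] long ang 22.4 z 0.0315 col [211. 208. 211.]
post
px [304. 178.] c [517.6 -98.3] size [19.5 20.2] long ang 170.0 z 0.1218 col [114. 113. 117.]
[ 0.517816 -0.097497]
t 49.3 tcp [ 0.611  -0.3029  0.195 ] yaw -67.7 q6 0.64 F [-0.4  0.7 -1.3] w 0.0515 tiltz [-0.004  0.002 -1.   ]
 shift first, then turn: [ 0.023 -0.902  0.033] rows>= 6.0
 ang -8.3 turn -59.4 share -0.165 rows 7.0 q6end -0.04 | turn first then shift [ 0.023 -0.488 -0.759]
```

View pics/w22.png

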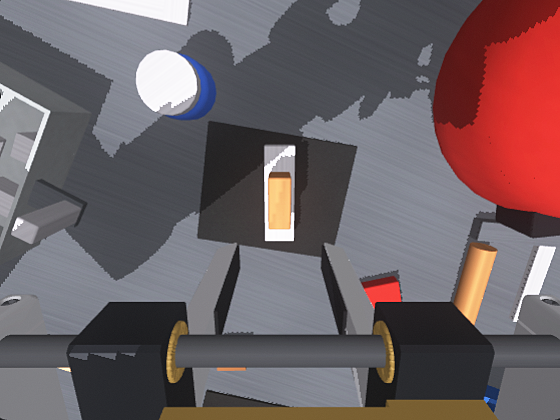

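View pics/s22c.png

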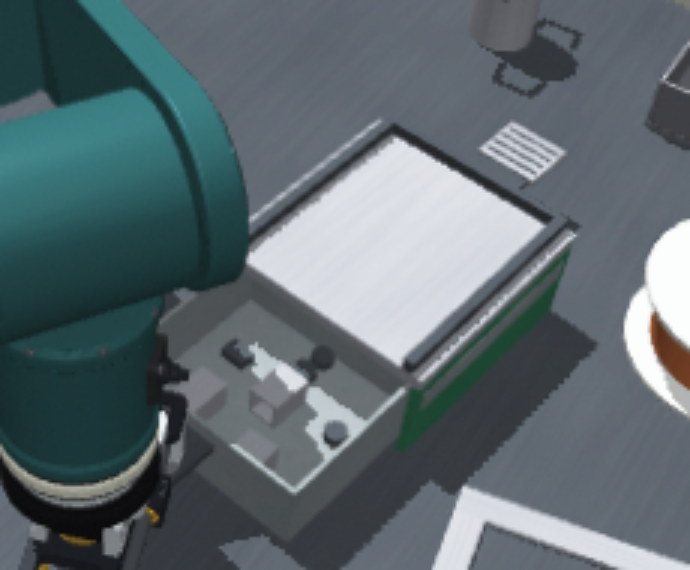

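View pics/t22.png

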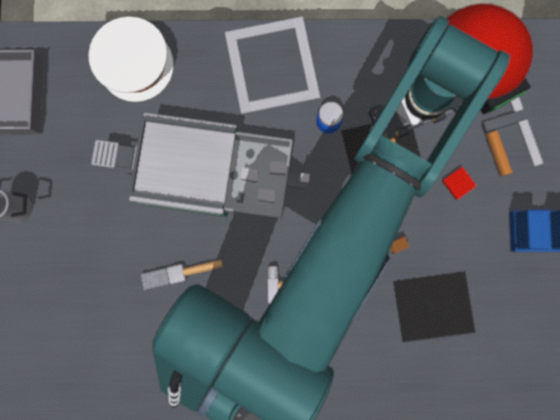

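The plate is clear. The drawer holds four chips and three offcuts, and the scraper stands on its mat at (280,190) in the wrist view. Now back to the post at (0.517,-0.098).

drive_tool --commands '[[[0,-0.06,0.003,0],[0,-0.14,0.005,0],[0,-0.14,0.005,0],[0,-0.14,0.005,0],[0,-0.14,0.005,0],[0,-0.14,0.005,0],[0,-0.14,0.005,0],[0,0,0,-0.02357],[0,0,0,-0.02357],[0,0,0,-0.02357],[0,0,0,-0.02357],[0,0,0,-0.02357],[0,0,0,-0.02357],[0,0,0,-0.02357],[0,0,0,0],[0,0,0,0]]]' --grip 0.6

```text
time: 50.9
tool_pos: [0.5183, -0.0982, 0.196]
ee_rot: [-1.683, 1.568, 2.881]
wrist_force: [0.3, 0.2, 0.2]
width: 0.0562
```

```bash
python3 - <<'E'
from off import *
s=snap('wrist');W=world(s);rects(s,W,.114,.13,(.48,.56,-.14,-.06),30)
plan([.5172,-.0983,.089],-8.3)
E
```

```text
px [279. 219.] c [516.8 -98.5] size [20.5 19.3] long ang 81.8 z 0.1203 col [138. 135. 142.]
t 50.95 tcp [ 0.5184 -0.0982  0.1963] yaw -8.4 q6 -0.15 F [ 0.6 -0.   0.7] w 0.0562 tiltz [-0.002  0.001 -1.   ]
 shift first, then turn: [ 0.429 -0.004  0.001] rows>= 3.0
 ang -8.3 turn -0.1 share -0.0004 rows 1.0 q6end -0.04 | turn first then shift [ 0.429 -0.004  0.001]
```

drive_tool --commands '[[[0.08,-0.008,0,0],[0.12,0,0,0],[0.12,0,0,0],[0.08,0,0,0],[0.02,0,0,0],[0,0,0,0],[0,0,0,0]]]'

```text
time: 51.65
tool_pos: [0.5178, -0.0983, 0.0938]
ee_rot: [1.402, 1.569, -0.315]
wrist_force: [-0.3, -0.6, -0.5]
width: 0.056
```

drive_tool --commands '[[[0,0,0,0],[0,0,0,0],[0,0,0,0],[0,0,0,0],[0,0,0,0],[0,0,0,0],[0,0,0,0]]]' --grip 0

```text
time: 52.35
tool_pos: [0.5166, -0.0981, 0.0927]
ee_rot: [-1.289, 1.57, -3.005]
wrist_force: [-2.2, 0.6, 2.0]
width: 0.0197
```

drive_tool --commands '[[[0,0,-0.01,0],[0,0,-0.02,0],[0,0,-0.03,0],[0,0,-0.03,0],[0,0,-0.03,0],[0,0,-0.03,0],[0,0,-0.03,0],[0,0,-0.03,0],[0,0,-0.03,0],[0,0,-0.03,0],[0,0,-0.03,0],[0,0,-0.03,0],[0,0,-0.03,0],[0,0,-0.03,0],[0,0,-0.03,0],[0,0,-0.03,0],[0,0,-0.03,0],[0,0,-0.03,0],[0,0,-0.02,0],[0,0,0,0]]]'

```text
time: 54.35
tool_pos: [0.5358, 0.0351, 0.0926]
ee_rot: [-2.807, 1.568, 1.762]
wrist_force: [-4.1, 3.4, 6.7]
width: 0.0194
```

drive_tool --commands '[[[0,0,-0.008,0],[0,0,-0.008,0],[0,0,-0.008,0],[0,0,0,0],[0,0,0,0]]]'

```text
time: 54.85
tool_pos: [0.5364, 0.0394, 0.0926]
ee_rot: [-2.047, 1.57, 2.521]
wrist_force: [-5.0, -0.2, 5.5]
width: 0.0197
```

```bash
python3 - <<'E'
from h import *
plan([.5376,.041,.0911],-8.3)
p=robot.get_obs()['tool_pos'][:2]-C;print(p@ey*1000,p@ex*1000)
E
```

```text
t 54.85 tcp [0.5364 0.0394 0.0926] yaw -8.3 q6 0.11 F [-5.  -0.2  5.5] w 0.0197 tiltz [-0.001  0.001 -1.   ]
 shift first, then turn: [ 0.006  0.004 -0.007] rows>= 1.0
 ang -8.3 turn 0.0 share 0.0 rows 1.0 q6end 0.22 | turn first then shift [ 0.006  0.004 -0.007]
-147.8134720728383 -1.329857166242728
```

drive_tool --commands '[[[0,0,-0.006,0],[0,0,-0.006,0],[0,0,0,0],[0,0,0,0]]]'

```text
time: 55.25
tool_pos: [0.5365, 0.0405, 0.0926]
ee_rot: [-0.441, 1.568, -2.158]
wrist_force: [-6.7, -5.2, 5.9]
width: 0.0199
```

drive_tool --commands '[[[0,0,-0.008,0],[0,0,-0.008,0],[0,0,0,0],[0,0,0,0]]]'

```text
time: 55.65
tool_pos: [0.5366, 0.0409, 0.0926]
ee_rot: [-0.179, 1.561, -1.896]
wrist_force: [-9.1, -12.8, 6.3]
width: 0.0201
```

The drawer is against its home stop: the force rose to 13 N with almost no further travel. I release and retreat.

drive_tool --commands '[[[0,0,0,0],[0,0,0,0],[0,0,0,0],[0,0,0,0],[-0.04,0,0,0],[-0.12,0,0,0],[-0.16,0,0,0],[-0.16,0,0,0],[0,0,0,0]]]' --grip 0.6

```text
time: 56.55
tool_pos: [0.5414, 0.0462, 0.2209]
ee_rot: [1.713, 1.556, -0.002]
wrist_force: [-0.4, -0.1, 0.3]
width: 0.0565
```

drive_tool --commands '[[[0,-0.05,0.05,0],[0,-0.1,0.1,0],[0,-0.1,0.1,0],[0,-0.1,0.1,0],[0,-0.1,0.1,0],[0,-0.1,0.1,0],[0,0,0,0],[0,0,0,0],[0,0,0,0]]]'

```text
time: 57.45
tool_pos: [0.3826, -0.0699, 0.2125]
ee_rot: [2.256, 1.57, 0.541]
wrist_force: [-0.2, 0.4, -0.3]
width: 0.0564
```

```bash
python3 - <<'E'
from off import *
t=snap('top','t30');W=world(t);print('post');rects(t,W,.112,.135,(.45,.57,-.14,.09),30)
print('grip');rects(t,W,.066,.08,(.5,.72,-.4,-.1))
print('foot,brown');rects(t,W,.024,.037,(.3,.72,-.5,-.1))
s=snap('scene','s30')
cv2.imwrite('pics/s30c.png',cv2.resize(s['pixels'][90:280,230:460],None,fx=3,fy=3)[...,::-1])
st()
E
```

```text
post
px [244. 170.] c [537.6  40. ] size [19.9 20.8] long ang 171.6 z 0.1219 col [165. 163. 170.]
grip
px [330. 114.] c [ 681.2 -163.5] size [55.  55.1] long ang 118.9 z 0.0755 col [127. 126. 131.]
px [389. 141.] c [ 613.2 -303.1] size [56.2 24.8] long ang 21.8 z 0.0734 col [179. 119.  65.]
foot,brown
px [385. 147.] c [ 613.8 -303.2] size [112.4  36. ] long ang 22.3 z 0.0332 col [167. 164. 170.]
px [399. 245.] c [ 367.7 -330.8] size [27.9 41.1] long ang 113.0 z 0.0292 col [137.  89.  55.]
time 57.55
tool_pos [ 0.3827 -0.0697  0.2123]
ee_rot [-2.2884  1.5703  2.2805]
wrist_force [-0.7181 -0.0753  1.0086]
width 0.0565
joint_positions [-3.2650e-01 -2.8090e-01  1.6942e+00  2.0000e-04  1.7286e+00 -1.8310e-01]
```

View pics/s30.png

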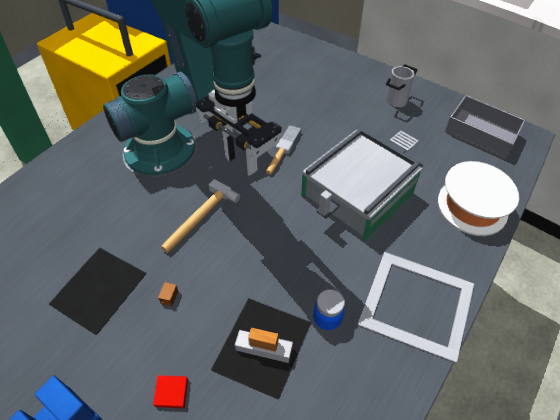

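View pics/t30.png

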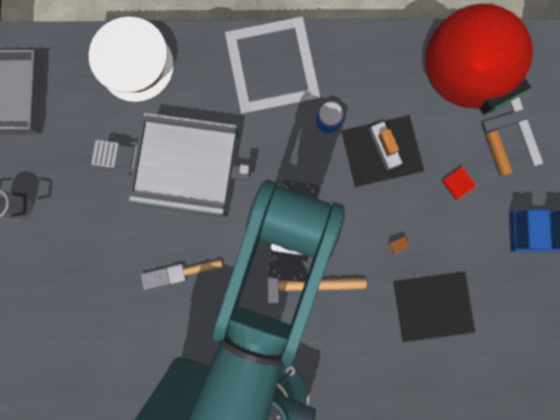

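View pics/s30c.png

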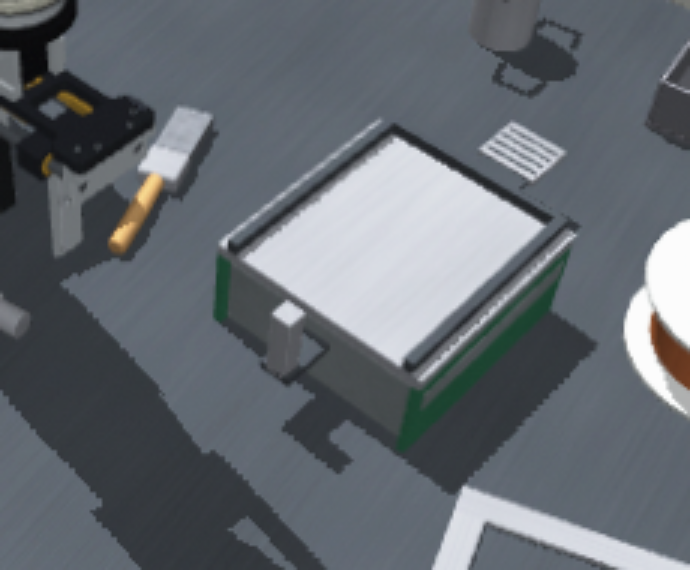

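The post is back at (0.5376, 0.040), exactly where it started. The plate is clear and the scraper stands upright on the far mat. The tin, magnet and brown look-alike have not moved. I hand the job in.

```bash
python3 -c "
from bench import robot
print(robot.close_job())"
```

```text
the job is handed in; nothing more can be done
None
```

The job is done and handed in at about 58 s of the 210 s allowed.

- **Drawer:** I tried it by its post first. It came past the 8 mm catch point freely, so I never touched the treadle and drew the drawer out about 139 mm.
- **Offcuts and chips:** I put the three grey offcuts in the drawer. I then swept the four chips off the plate into it with the scraper block, in two passes.
- **Scraper and closing:** I stood the scraper back upright on the far mat and pushed the drawer home until it met its stop at about 13 N.

**Last checks:**
- The post read (0.5376, 0.0400) m, the same as at the start, so the drawer is fully home.
- The plate was clear of chips. All three offcuts and four chips were seen in the drawer before I closed it.
- The scraper's top was about 73 mm above the bench and its foot lay within the mat.
- The brown look-alike had not moved. The tin and the magnet looked unmoved in the last pictures; I did not measure either precisely.
- I saw no knock to anything, and no check failed. The only disagreement was 1 to 3 mm between the cameras and the arm's own reading.

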